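Put the seasonings and sachets back in their holders

TASK

Put the mixed handful on the worktop away: lay the blue sachet and the red sachet flat in the steel trays, each on top of the sachet of its own colour, and stand the sauce bottle, the pepper mill and the glass jar upright in the wooden block, each in the well cut to its size (narrowest, middle, widest), fully down. Set the glass things down rather than dropping them or tipping them over, and leave the tomato tin and the white-capped spice jar where they stand.

Things in the scene. Friction and masses are not known exactly. Their poses are not given: they have to be found in the camera images.
- hot_sauce: small sauce bottle of pinkish glass with a red cap, round, 38 mm across, 146 mm tall (body straight to about 80 mm, then a neck; cap 25 mm across), 0.17 kg, upright. Origin: centre of its underside, z up
- pepper_mill: glass pepper mill with a black head, round, 49 mm across, 153 mm tall (glass up to 84 mm, slight waist, head from 103 mm; the head does not turn), 0.16 kg, upright. Origin: centre of its underside, z up
- jar: round glass jar of yellow contents with a dark lid, body 68 to 70 mm across, lid 65 mm across from 75 mm up, 86 mm tall, 0.33 kg, upright. Origin: centre of its underside, z up
- blue_sachet: filled paper sachet with blue ends and a white middle, lying flat, 68 mm (x) by 100 mm (y) by 9 mm thick, 22 g; the only loose blue one outside the trays. Stiff enough to be pinched across its 68 mm. Origin: centre of its underside, z up
- red_sachet: filled paper sachet with red ends and a white middle, lying flat, 68 mm (x) by 100 mm (y) by 9 mm thick, 22 g; the only loose red one outside the trays. Stiff enough to be pinched across its 68 mm. Origin: centre of its underside, z up
- blue_tray: the tray of the blue sachets: fixed, dark grey steel, 94 (x) by 126 (y) by 32 mm high, inside 84 by 116 mm, floor 4 mm up. Only its corners are walled: in the middle of each x side a 66 mm notch lets fingers in that hold a sachet across its 68 mm, each y side has a 34 mm one. One blue sachet lies on its floor, top 13 mm up. Origin: centre of underside, y along the long side
- red_tray: the tray of the red sachets: fixed, dark grey steel, 94 (x) by 126 (y) by 32 mm high, inside 84 by 116 mm, floor 4 mm up. Only its corners are walled: in the middle of each x side a 66 mm notch lets fingers in that hold a sachet across its 68 mm, each y side has a 34 mm one. One red sachet lies on its floor, top 13 mm up. Origin: centre of underside, y along the long side
- seasoning_block: fixed brown wooden block, 112 (x) by 249 (y) by 44 mm high, three empty round wells in a row along y at x = 0, 32 mm deep (floor 12 mm above the origin): the widest, 86 mm across, at y = +69.5 mm (jar); the middle one, 65 mm, at y = -16 mm (mill); the narrowest, 54 mm, at y = -85.5 mm (sauce bottle). Origin: centre of its underside, z up
- tomato_tin: small food tin with a tomato label, 57 mm across, 72 mm tall, standing among the handful; a bystander, not to be moved. Origin: centre of its underside
- spice_jar: spice jar with a white cap and green label, 43 mm across, 100 mm tall, standing among the handful; a bystander, not to be moved. Origin: centre of its underside
Things that resemble listed ones, but are neither listed nor needed, are in the scene too. Leave any orange look-alike of the pepper_mill alone.

How it is judged (in metres and radians):
At the end, for the whole second after the job is handed in: Sauce bottle, mill and jar upright (0.1 rad) on the floor (4 mm) of the narrowest, middle and widest well, within 10 mm of its centre; each sachet flat on the one of its colour (3.5 mm in height), within 11 mm of the tray's centre and 0.25 rad of its direction; all at rest (x of hot_sauce in the frame of seasoning_block between -0.01 and 0.01 m and y of hot_sauce in the frame of seasoning_block between -0.0955 and -0.0755 m and z of hot_sauce in the frame of seasoning_block between 0.008 and 0.016 m and angle between each of hot_sauce, pepper_mill, jar, blue_sachet, red_sachet's own z axis and vertical below 0.1 rad and linear speed of each of hot_sauce, pepper_mill, jar, blue_sachet, red_sachet below 0.02 m/s and x of pepper_mill in the frame of seasoning_block between -0.01 and 0.01 m and y of pepper_mill in the frame of seasoning_block between -0.026 and -0.006 m and z of pepper_mill in the frame of seasoning_block between 0.008 and 0.016 m and x of jar in the frame of seasoning_block between -0.01 and 0.01 m and y of jar in the frame of seasoning_block between 0.0595 and 0.0795 m and z of jar in the frame of seasoning_block between 0.008 and 0.016 m and x of blue_sachet in the frame of blue_tray between -0.011 and 0.011 m and y of blue_sachet in the frame of blue_tray between -0.011 and 0.011 m and z of blue_sachet in the frame of blue_tray between 0.0095 and 0.0165 m and angle between the x axis of blue_sachet and the x axis of blue_tray, either way round below 0.25 rad and x of red_sachet in the frame of red_tray between -0.011 and 0.011 m and y of red_sachet in the frame of red_tray between -0.011 and 0.011 m and z of red_sachet in the frame of red_tray between 0.0095 and 0.0165 m and angle between the x axis of red_sachet and the x axis of red_tray, either way round below 0.25 rad); the robot touches nothing.
It fails at once if the sauce bottle, the mill or the jar is tipped over (more than 45 degrees) (angle between any of hot_sauce, pepper_mill, jar's own z axis and vertical above 0.785 rad).
It fails at once if the sauce bottle, the mill or the jar is dropped (falls out of the fingers by more than about 40 mm) ((contact force between the fingers and hot_sauce below 0.02 N and linear speed of hot_sauce above 0.9 m/s) or (contact force between the fingers and pepper_mill below 0.02 N and linear speed of pepper_mill above 0.9 m/s) or (contact force between the fingers and jar below 0.02 N and linear speed of jar above 0.9 m/s)).
It fails at once if the tomato tin or the white-capped spice jar is moved by more than 20 mm (distance of any of tomato_tin, spice_jar from where it was at the start of the episode above 0.02 m).
It also fails if it takes over 120 s, if anything falls off the work surface, if the arm or the gripper's body presses on something with over 40 N, if the wrist force passes 120 N, or if a joint passes its speed limit or range.

ROBOT

A 6-joint arm with a two-finger parallel gripper is mounted at the origin on a cart in front of the work surface, level with it; the furniture and walls round the work are solid. World frame = base frame: x ahead of the robot, y to its left, z up, the work surface at z = 0. Lengths are in mm, angles in rad, forces in N, time in s.
With the tool pointing down it reaches from about 325 to 850 mm from the base axis. Payload 15.5 kg.
Tool frame: the origin (TCP) lies at the very end of the fingers, on their centre line; the grasp point (between the pads) lies 19 mm behind it; z points along the fingers, y is the line along which they close (so a half turn about z gives the same grasp; the last joint's range is limited). The gripper opens to 91 mm and grips with 3 to 60 N. Pads are 32 mm wide; open, the fingers measure 118 mm over their backs; the gripper's body (76 mm by 178 mm) begins 60 mm behind the grasp point.
Start: joints at [1.21, 0.494, 1.345, -0, 1.302, -0.096], TCP at [164.171, 603.054, 193.115] pointing down, gripper open.
Joint ranges: [-2.91, 2.91], [-0.82, 2.16], [0.22, 2.67], [-1.22, 4.37], [0.12, 2.79], [-3.08, 3.08]. Speed limits (rad/s): [1.89, 1.89, 2.57, 3.01, 3.01, 3.01].

INTERFACE

Orientations are given as a unit quaternion [w, x, y, z].
In Python, from cell import read_state, capture, hand_in, boxes_of, masks_of gives the robot as it stands.
- The arm moves only by the shell command python3 -m inch 'ROWS' [FORCE]. ROWS is JSON, a list of rows, each a list of 3 entries, a list of its own where there are three numbers: the shift along the tool's x, y, z as a fraction of full scale, then the turn about the tool's z as a fraction of full scale, then the opening, from -1 (shut) to 1 (fully open). In form: [[[x, y, z], yaw, grip], ...]. A call has exactly 5 rows; each row shifts and turns the commanded pose from where the row before left it, along the tool's axes as they then stand; what a row does not reach is not made up. Full scale, the value 1, is 25 mm for a shift and 180 degrees for a turn. A row lasts 1/12 s, in which the tool goes at most 41.7 mm and 7.16 degrees, less where a joint would pass 70% of its speed; a pose out of reach is approached as far as the arm can. A call with a number of a shift or a turn outside -1 to 1 is refused whole. A call with a gripper value outside its range is refused whole. The fingers move at their own pace and stop on an object; FORCE is the grip in N (left out, the last holds). Time passes only in rows, so rows that do not move let the fingers close, or fill a call up. It gives the time, the measured TCP pose, the force, the opening and the grip force at its end, in the units of the state.
- read_state(): the state, without advancing time (a new reading comes with each control period).
- capture(name): name is "scene" or "top" or "wrist"; returns a dict with "frame" (480x640x3 uint8, red, green, blue), "intrinsics" (3x3 intrinsics, pixels), "world_to_cam" (4x4, takes a point from world to camera coordinates). Camera axes: x right, y up, looking along -z (the intrinsics and any distortion apply to the point x, -y, -z); pixel columns grow to the right and rows downward; lengths in mm; the calibration is good to about 2 mm. A picture is of the moment at which its call begins. There is no depth.
- hand_in(): hands the job in; it is judged then, once.
Trained networks look in a picture, given as the dict that the camera call returned (one of the last four; its "shot" number tells which), for a name from the list of things; names that differ only in an ending like _2 or _b are one class to them, and where a whole thing is asked for, a point or a joint stands for the part that bears it (a point fixed in the world has none). Each returns a list of dicts, best first, with "confidence" (0 to 1); they miss things now and then, are a little off and sometimes report something else, mostly with a low value. They report only what shows in the picture. A call takes as long as a camera call. They do not tell look-alikes from the thing itself.
- boxes_of(target, picture): "location" ([x, y, z] in mm, in the coordinates of the camera as it stood for that picture, good to about 4 mm: the middle of the surface that is visible of it).
- masks_of(target, picture): "mask" (480x640 bool, what is visible of it).
The state is a dict: "t": time; "joint_pos": joint angles; "joint_velocities": joint speeds; "joint_torque": joint torques, N m; "tcp_pos": TCP position; "tcp_rot": TCP orientation; "wrist_force": force on the tool from outside, world axes, zero at the start; "ft_torque": the same for the moment, N m; "opening": finger opening in mm; "grasp_force": force on a finger pad.
Only numpy, scipy, OpenCV 4.12 (cv2) and the standard library are available. Lean on these libraries where they do the work, as an engineer would, in place of code of your own. Each camera call takes 0.05 s, during which the arm holds its last target. There are 200 camera calls.

## Working session

There is one attempt and no reset: what is moved stays moved. The work goes in short steps, Python scripts to look and compute and a shell command to move; the robot and the scene stay as the last step left them, time stands still between calls to the robot, and variables do not carry over. Pictures are saved under pics/ and viewed, at most 14 in all, crops included, and the job is handed in when it is done.

```bash
ls; mkdir -p pics
cat > h.py <<'E'
import numpy as np, cv2
from cell import read_state, capture, boxes_of, masks_of
NAMES="hot_sauce pepper_mill jar blue_sachet red_sachet blue_tray red_tray seasoning_block tomato_tin spice_jar".split()
def w(cam,p):
    return (np.linalg.inv(np.array(cam["world_to_cam"]))@np.r_[p,1])[:3]
def px(cam,P):
    c=(np.array(cam["world_to_cam"])@np.r_[P,1])[:3]; K=np.array(cam["intrinsics"])
    q=K@np.array([c[0],-c[1],-c[2]]); return q[:2]/q[2]
def ray(cam,uv,z):
    "world point on pixel ray at height z"
    M=np.linalg.inv(np.array(cam["world_to_cam"])); K=np.array(cam["intrinsics"])
    d=np.linalg.inv(K)@np.r_[uv,1]; d=M[:3,:3]@np.array([d[0],-d[1],-d[2]]); o=M[:3,3]
    return o+d*(z-o[2])/d[2]
def save(cam,n): cv2.imwrite(f"pics/{n}.png",cam["frame"][:,:,::-1])
E
python3 - <<'E'
from h import *
print(read_state())
for n in ["scene","top"]:
    c=capture(n); save(c,n); print(n,c.keys(),np.linalg.inv(np.array(c["world_to_cam"]))[:3,3].round())
    for t in NAMES:
        for b in boxes_of(t,c): 
            P=w(c,b["location"]); print(t,round(b["confidence"],2),P.round(),px(c,P).round())
E
```

```text
pics
{'t': 0.0, 'joint_pos': array([ 1.20949251e+00,  4.94200891e-01,  1.34615461e+00, -2.52589644e-05,
        1.30251954e+00, -9.55148535e-02]), 'joint_velocities': array([-0.00062656,  0.00012944, -0.00099528, -0.00042942,  0.00263164,
        0.00074266]), 'joint_torque': array([ 4.59038324e-05, -8.78862262e+01, -3.81857443e+01,  7.07937079e-02,
        5.34430391e-02, -1.21245089e-04]), 'tcp_pos': array([164.03136101, 602.64603513, 192.51933124]), 'tcp_rot': array([-1.33324858e-04,  1.32500302e-01,  9.91182757e-01, -6.27296068e-04]), 'wrist_force': array([0.4402047 , 0.29996706, 0.10994647]), 'ft_torque': array([-0.0213081 , -0.01565039,  0.00460478]), 'grasp_force': 0.0, 'opening': 91.27013164142353}
scene dict_keys(['frame', 'intrinsics', 'world_to_cam', 'shot']) [-214. -474.  947.]
hot_sauce 0.88 [ 437. -251.   78.] [402. 307.]
pepper_mill 0.77 [ 337. -106.   92.] [308. 301.]
pepper_mill 0.64 [364. 105.  86.] [230. 245.]
pepper_mill 0.51 [ 454. -388.   72.] [473. 339.]
jar 0.84 [456. 374.  66.] [168. 178.]
blue_sachet 0.58 [435. 263.   8.] [200. 221.]
red_sachet 0.64 [448.  1
[... 231 characters left out ...]
138.   71.] [357. 275.]
spice_jar 0.36 [433. 261.   5.] [200. 222.]
top dict_keys(['frame', 'intrinsics', 'world_to_cam', 'shot']) [ 330.  -57. 1017.]
hot_sauce 0.67 [ 440. -242.   86.] [435. 258.]
pepper_mill 0.87 [368. 106. 137.] [254. 299.]
pepper_mill 0.61 [350. -93. 141.] [362. 306.]
pepper_mill 0.56 [479. 122. 131.] [247. 241.]
jar 0.78 [464. 372.  88.] [129. 255.]
blue_sachet 0.64 [443. 259.   4.] [196. 268.]
red_sachet 0.78 [443.   2.  -0.] [313. 265.]
red_tray 0.66 [625.  17.   4.] [305. 184.]
seasoning_block 0.82 [ 621. -220.   46.] [415. 176.]
tomato_tin 0.75 [ 471. -379.   66.] [501. 243.]
tomato_tin 0.24 [467. 376.  87.] [128. 254.]
spice_jar 0.95 [ 467. -135.  100.] [380. 245.]
```

```bash
python3 -c "
import cv2
for n,r in [('scene',(100,140,420,260)),('top',(90,130,440,250))]:
    x,y,ww,hh=r; i=cv2.imread(f'pics/{n}.png')[y:y+hh,x:x+ww]; cv2.imwrite(f'pics/{n}_c.png',cv2.resize(i,None,fx=1.8,fy=1.8,interpolation=cv2.INTER_CUBIC))
"
```

```text
(no output)
```

View pics/scene_c.png

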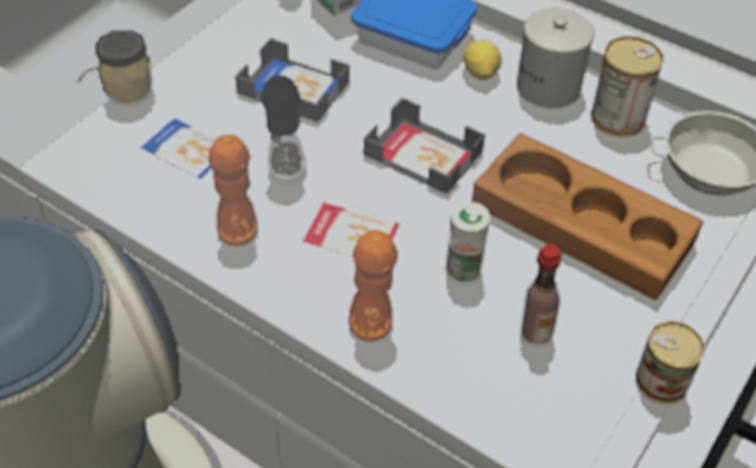

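View pics/top_c.png

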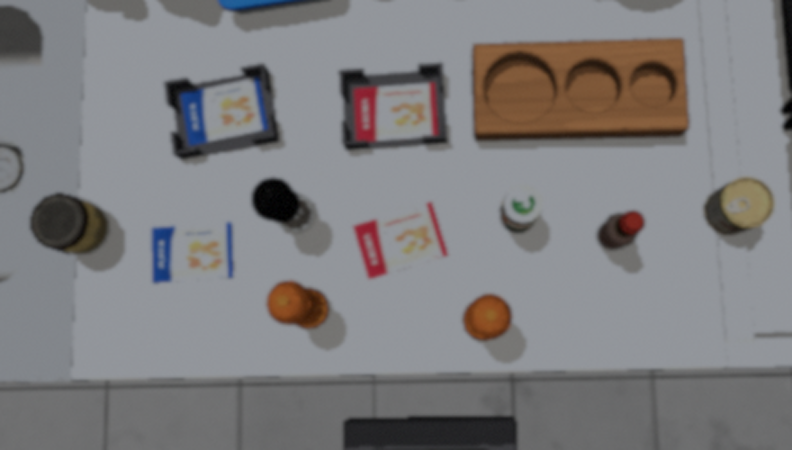

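Scene view: the true mill is the glass one with the black head, at scene px ~(257,205) and top px ~(247,241). The two orange mills, top px (254,299) and (362,306), are look-alikes to leave alone. The loose sachets are at top px (196,268) blue and (313,265) red. Next I'll measure by masks and colour in both views.

```bash
cat >> h.py <<'E'
def tri(c1,u1,c2,u2):
    "midpoint of two rays and their gap"
    o=[np.linalg.inv(np.array(c["world_to_cam"]))[:3,3] for c in (c1,c2)]
    d=[ray(c,u,-100)-oo for c,u,oo in ((c1,u1,o[0]),(c2,u2,o[1]))]; d=[x/np.linalg.norm(x) for x in d]
    s=np.linalg.lstsq(np.c_[d[0],-d[1]],o[1]-o[0],rcond=None)[0]
    a,b=o[0]+s[0]*d[0],o[1]+s[1]*d[1]; return (a+b)/2,np.linalg.norm(a-b)
def blob(mask,seed=None,r=40):
    "largest component (or nearest seed within r): centroid, mask"
    n,l,st,ce=cv2.connectedComponentsWithStats(mask.astype(np.uint8))
    ok=[i for i in range(1,n) if st[i,4]>15 and (seed is None or np.hypot(*(ce[i]-seed))<r)]
    if not ok: return None,None
    i=max(ok,key=lambda k:st[k,4]); return ce[i],l==i
def hsv(c): return cv2.cvtColor(c["frame"],cv2.COLOR_RGB2HSV)
def rect(c,mask,z):
    "min-area rectangle of a mask projected to height z: centre, long, short, long-side angle deg"
    ys,xs=np.nonzero(mask); P=np.array([ray(c,(x,y),z)[:2] for x,y in zip(xs,ys)],np.float32)
    (cx,cy),(a,b),_=r=cv2.minAreaRect(P); B=cv2.boxPoints(r); e=[B[1]-B[0],B[2]-B[1]]
    L=max(e,key=np.linalg.norm); return np.round([cx,cy,max(a,b),min(a,b),np.degrees(np.arctan2(L[1],L[0]))%180],1)
E
python3 - <<'E'
from h import *
T=capture("top");S=capture("scene")
for n,c in (("T",T),("S",S)):
    for t,z in (("blue_sachet",9),("red_sachet",9),("blue_tray",32),("red_tray",32),("seasoning_block",44)):
        for m in masks_of(t,c)[:3]:
            print(n,t,round(m["confidence"],2),m["mask"].sum(),rect(c,m["mask"],z))
# colour features
def col(c,kind):
    H=hsv(c);h,s,v=[H[...,i].astype(int) for i in range(3)]
    return {"red":((h<8)|(h>170))&(s>140)&(v>60),"blk":(v<45)}[kind]
for name,P,kind in (("sauce cap",(440,-245,135),"red"),("mill head",(485,118,130),"blk")):
    r=[blob(col(c,kind),px(c,P),25)[0] for c in (T,S)]; print(name,r,end=' ')
    if r[0] is not None and r[1] is not None: print(tri(T,r[0],S,r[1]))
for t in ("jar","hot_sauce","pepper_mill","tomato_tin","spice_jar"):
    for c in (T,S):
        for m in masks_of(t,c)[:3]:
            ys,xs=np.nonzero(m["mask"]);print(t,round(m["confidence"],2),xs.min(),xs.max(),ys.min(),ys.max(),xs.mean().round(),ys.mean().round())
E
```

```text
T red_sachet 0.71 1474 [446.3   3.5 101.1  70.6 104.4]
T blue_tray 0.86 1050 [607.  216.9 131.3 100.5  98. ]
T red_tray 0.66 1178 [605.7   9.1 127.8 100.1  92. ]
T red_tray 0.23 493 [ 476.7 -138.5   58.    44.7  151.4]
T seasoning_block 0.9 6618 [ 613.9 -212.2  252.   122.6   88.7]
S blue_sachet 0.8 752 [434.8 254.5  98.9  66.2  92. ]
S red_sachet 0.84 845 [ 4.441e+02 -2.000e-01  1.007e+02  6.940e+01  1.069e+02]
S red_sachet 0.41 809 [619.8 227.6 144.8 125.3  99.1]
S blue_tray 0.55 765 [600.2 210.7 140.6 119.3  98.4]
S red_tray 0.98 1151 [599.6   1.8 140.1 120.   91. ]
S red_tray 0.46 887 [ 479.  -235.4  143.2   37.3   20.6]
S seasoning_block 0.73 6092 [ 605.2 -215.4  255.9  146.3   89.4]
sauce cap [array([440.40384615, 253.49038462]), array([405.60283688, 282.43262411])] (array([ 443.92783933, -243.46150551,  137.30197796]), np.float64(3.207689863107697))
mill head [array([243.72171946, 241.82352941]), None] jar 0.89 107 150 238 271 129.0 255.0
jar 0.71 154 184 157 199 169.0 177.0
hot_sauce 0.76 421 448 247 269 434.0 258.0
hot_sauce 0.87 389 412 276 333 401.0 307.0
pepper_mill 0.76 239 272 286 312 255.0 299.0
pepper_mill 0.71 231 265 229 259 248.0 244.0
pepper_mill 0.61 347 374 293 319 361.0 306.0
pepper_mill 0.96 216 243 215 276 229.0 246.0
pepper_mill 0.79 294 322 268 329 307.0 299.0
pepper_mill 0.73 246 270 182 241 257.0 212.0
tomato_tin 0.59 481 519 228 259 500.0 244.0
tomato_tin 0.78 453 491 318 364 472.0 341.0
spice_jar 0.73 368 391 233 259 379.0 246.0
spice_jar 0.88 348 371 253 299 359.0 275.0
spice_jar 0.15 363 490 215 305 427.0 259.0
```

```bash
R='0.0396'; python3 -m inch '[[[0,0,-0.4],0.0396,1],[[0,0,-0.4],0.0396,1],[[0,0,-0.4],0.0396,1],[[0,0,-0.4],0.0396,1],[[0,0,-0.4],0.0396,1]]' 20
python3 -m inch '[[[0,0,-0.4],0.0396,1],[[0,0,-0.4],0.0396,1],[[0,0,-0.4],0.0396,1],[[0,0,-0.4],0.0396,1],[[0,0,-0.4],0.0396,1]]'
```

```text
t: 2.62
tcp_pos: [164.2, 603.0, 243.6]
tcp_rot: [0.0, 0.432, 0.902, -0.0]
wrist_force: [0.5, 0.0, 0.2]
opening: 91.2
grasp_force: 0.0
t: 3.03
tcp_pos: [164.1, 603.0, 293.6]
tcp_rot: [0.0, 0.687, 0.726, -0.0]
wrist_force: [0.8, -0.2, -0.6]
opening: 91.4
grasp_force: 0.0
```

```bash
cat >> h.py <<'E'
from scipy.spatial.transform import Rotation as Ro
def go(x,y,z=None,ang=None,fc=None):
    "rows needed: shift in tool axes (units of 25 mm) and turn (fraction) to world target, ang = world angle (deg) of tool y mod 180"
    s=read_state(); q=s["tcp_rot"]; R=Ro.from_quat([q[1],q[2],q[3],q[0]]).as_matrix(); p=s["tcp_pos"]
    a=np.degrees(np.arctan2(R[1,1],R[0,1])); z=p[2] if z is None else z
    d=R.T@(np.array([x,y,z])-p); t=0 if ang is None else ((a-ang+90)%180-90)/180
    print("tcp",p.round(1),"ydir",a.round(1),"shift/25:",(d/25).round(2),"turn:",round(t,3),"(rows",round(abs(t)/.0396,1),") j6",s["joint_pos"][5].round(2),"t",round(s["t"],1))
E
python3 -c "
from h import *
go(437,257,290,2)"
```

```text
tcp [164.1 603.  293.6] ydir 3.1 shift/25: [-14.42  10.14   0.15] turn: 0.006 (rows 0.2 ) j6 1.15 t 3.0
```

```bash
A='x'; python3 -m inch '[[[-0.96,0.676,0],0,1],[[-0.96,0.676,0],0,1],[[-0.96,0.676,0],0,1],[[-0.96,0.676,0],0,1],[[-0.96,0.676,0],0,1]]' >/dev/null
python3 -m inch '[[[-0.96,0.676,0],0,1],[[-0.96,0.676,0],0,1],[[-0.96,0.676,0],0,1],[[-0.96,0.676,0],0,1],[[-0.96,0.676,0],0,1]]' >/dev/null
python3 -m inch '[[[-0.96,0.676,0],0,1],[[-0.96,0.676,0],0,1],[[-0.96,0.676,0],0,1],[[-0.96,0.676,0],0,1],[[0,0,0],0,1]]'
python3 - <<'E'
from h import *
c=capture("wrist");save(c,"w1");go(437,257,290,2);M=np.linalg.inv(np.array(c["world_to_cam"]));print(M.round(2))
for t,z in (("blue_sachet",9),("blue_tray",32),("pepper_mill",150),("jar",86)):
    for m in masks_of(t,c)[:3]:
        ys,xs=np.nonzero(m["mask"]);print(t,round(m["confidence"],2),rect(c,m["mask"],z),xs.min(),xs.max(),ys.min(),ys.max())
E
```

```text
t: 4.28
tcp_pos: [423.4, 278.9, 293.2]
tcp_rot: [0.001, 0.686, 0.727, 0.0]
wrist_force: [-0.4, -0.2, -0.3]
opening: 91.5
grasp_force: 0.0
tcp [422.1 280.4 293.1] ydir 3.3 shift/25: [-0.97  0.54  0.13] turn: 0.007 (rows 0.2 ) j6 0.41 t 4.3
[[ 1.0000e+00 -6.0000e-02 -2.0000e-02  4.1789e+02]
 [ 6.0000e-02  9.6000e-01  2.9000e-01  3.6116e+02]
 [ 0.0000e+00 -2.9000e-01  9.6000e-01  4.8387e+02]
 [ 0.0000e+00  0.0000e+00  0.0000e+00  1.0000e+00]]
blue_sachet 0.64 [440.  261.2  97.8  66.2  92.3] 307 357 177 248
blue_tray 0.68 [606.7 222.7 133.7 101.3  99.1] 416 494 201 295
pepper_mill 0.73 [468.4 186.8  61.4  37.5 104.4] 338 380 287 336
pepper_mill 0.72 [379.  156.   99.8  35.   81.3] 255 293 293 374
pepper_mill 0.56 [369.8  52.4  34.8  23.8   3.3] 247 277 406 423
jar 0.92 [469.  388.1  68.7  63.5  28.3] 337 402 78 144
```

View pics/w1.png

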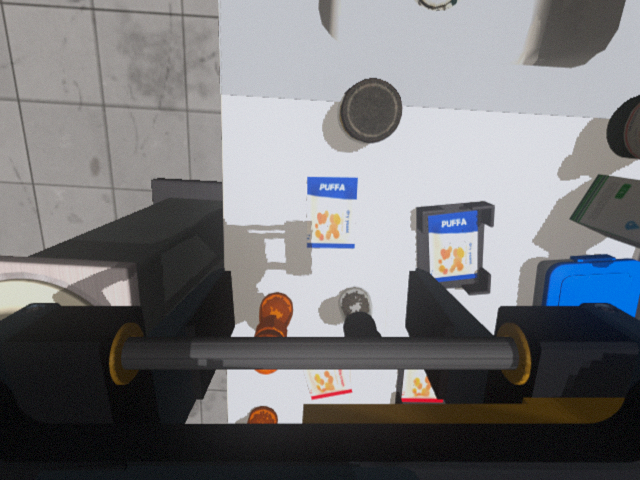

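Wrist view: jar lid at px (371,110), blue sachet at (332,213), blue tray at (455,248), real mill with glass foot at (355,303) and black head at (362,325). The orange look-alikes are at (272,320) and (262,415). Blue sachet fits at (440,260), 92°.

```bash
python3 -m inch '[[[-0.45,0.36,0.9],0.005,1],[[-0.4,0.36,0.9],0,1],[[0,0,0.9],0,1],[[0,0,0.9],0,1],[[0,0,0.9],0,1]]' 8 >/dev/null
python3 -m inch '[[[0,0,0.9],0,1],[[0,0,0.9],0,1],[[0,0,0.9],0,1],[[0,0,0.9],0,1],[[0,0,0],0,1]]'
python3 - <<'E'
from h import *
go(440,259,3,2.3)
T=capture("top");c=capture("wrist");save(c,"w2")
for nm,seed in (("blue",(610,220,13)),("red",(607,9,13))):
    H=hsv(T);u=px(T,seed)
    for thr in (70,90,110):
        ce,m=blob((H[...,2]>thr),u,12)
        if m is not None and m.sum()<4000: print(nm,thr,rect(T,m,13),m.sum())
E
```

```text
t: 5.37
tcp_pos: [437.4, 261.8, 87.4]
tcp_rot: [-0.001, 0.69, 0.723, -0.002]
wrist_force: [-1.4, -1.0, -0.7]
opening: 91.0
grasp_force: 0.0
tcp [437.4 261.8  87.4] ydir 2.7 shift/25: [-0.11  0.12  3.38] turn: 0.002 (rows 0.1 ) j6 0.38 t 5.4
blue 110 [612.9 219.5  99.8  69.8  99.5] 1316
red 90 [603.6   7.  104.   72.8  92.3] 1486
red 110 [603.5   7.  100.5  70.1  92.2] 1387
```

View pics/w2.png

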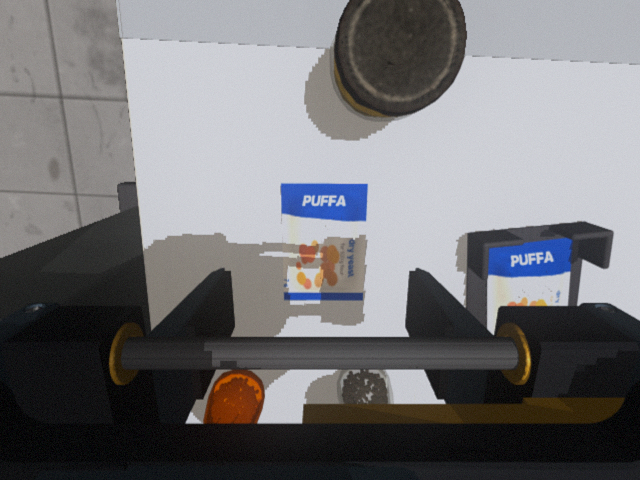

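The sachet sits at px (324,242), centred between the fingers (about columns 225–415). I'll measure it once more from here.

Run:
```python
from h import *
c=capture("wrist")
for m in masks_of("blue_sachet",c)[:2]: print(m["confidence"],rect(c,m["mask"],9))
print([(b["confidence"],w(c,b["location"]).round(1)) for b in boxes_of("blue_sachet",c)])
P=[ray(c,p,9).round(1) for p in ((281,184),(367,185),(363,300),(284,299))];print(P,np.mean(P,0))
```

```text
0.75 [440.2 261.7  97.6  65.7  92.4]
[(0.74, array([440.4, 265.5,   2.4]))]
[array([407.1, 308.3,   9. ]), array([472.5, 310.6,   9. ]), array([477.3, 214.7,   9. ]), array([411.1, 212.5,   9. ])] [442.    261.525   9.   ]
```

```bash
python3 -m inch '[[[0,0.12,0.9],0,1],[[0,0,0.9],0,1],[[0,0,0.9],0,1],[[0,0,0.4],0,1],[[0,0,0.26],0,1]]' 8
python3 -m inch '[[[0,0,0],0,1],[[0,0,0],0,0.3],[[0,0,0],0,0.3],[[0,0,0],0,0.3],[[0,0,0],0,0.3]]' 8
python3 -m inch '[[[0,0,0],0,0.3],[[0,0,0],0,0.3],[[0,0,0],0,0.3],[[0,0,0],0,0.3],[[0,0,0],0,0.3]]' 8
```

```text
t: 6.03
tcp_pos: [442.9, 262.0, 6.3]
tcp_rot: [-0.0, 0.691, 0.723, -0.0]
wrist_force: [0.3, -1.3, 0.2]
opening: 91.0
grasp_force: 0.0
t: 6.45
tcp_pos: [443.3, 262.2, 7.4]
tcp_rot: [0.0, 0.691, 0.723, 0.001]
wrist_force: [-0.4, -1.0, -1.4]
opening: 67.3
grasp_force: 0.0
t: 6.87
tcp_pos: [442.9, 261.9, 6.6]
tcp_rot: [-0.0, 0.691, 0.723, -0.0]
wrist_force: [0.5, -0.2, 0.4]
opening: 59.0
grasp_force: 0.0
```

```bash
python3 -m inch '[[[0,0,0],0,1],[[0,0,0],0,1],[[0,0,0],0,1],[[0,0,0],0,1],[[0,0,0.08],0,1]]' 8
python3 -m inch '[[[0,0,0.12],0,1],[[0,0,0],0,1],[[0,0,0],0,1],[[0,0,0],0,1],[[0,0,0],0,1]]' 8
python3 -m inch '[[[0,0,0],0,0.1],[[0,0,0],0,0.1],[[0,0,0],0,0.1],[[0,0,0],0,0.1],[[0,0,0],0,0.1]]' 8
python3 -m inch '[[[0,0,0],0,0.1],[[0,0,0],0,0.1],[[0,0,0],0,0.1],[[0,0,0],0,0.1],[[0,0,0],0,0.1]]' 8
```

```text
t: 7.28
tcp_pos: [443.1, 262.0, 4.8]
tcp_rot: [0.0, 0.691, 0.723, 0.0]
wrist_force: [0.6, 0.1, 0.0]
opening: 89.4
grasp_force: 0.0
t: 7.7
tcp_pos: [442.9, 262.0, 1.6]
tcp_rot: [0.0, 0.691, 0.723, 0.0]
wrist_force: [-0.3, 0.3, 0.5]
opening: 91.3
grasp_force: 0.0
t: 8.12
tcp_pos: [442.9, 262.0, 1.6]
tcp_rot: [0.0, 0.691, 0.723, 0.0]
wrist_force: [-0.8, 0.4, 0.2]
opening: 60.8
grasp_force: 0.0
t: 8.53
tcp_pos: [442.9, 262.0, 1.6]
tcp_rot: [0.0, 0.691, 0.723, -0.0]
wrist_force: [-0.5, -0.2, 0.8]
opening: 50.0
grasp_force: 0.0
```

Run:
```python
from h import *
c=capture("wrist");save(c,"w3")
s=read_state();print(s["opening"],s["grasp_force"])
```

```text
50.03337011897939 0.0
```

View pics/w3.png

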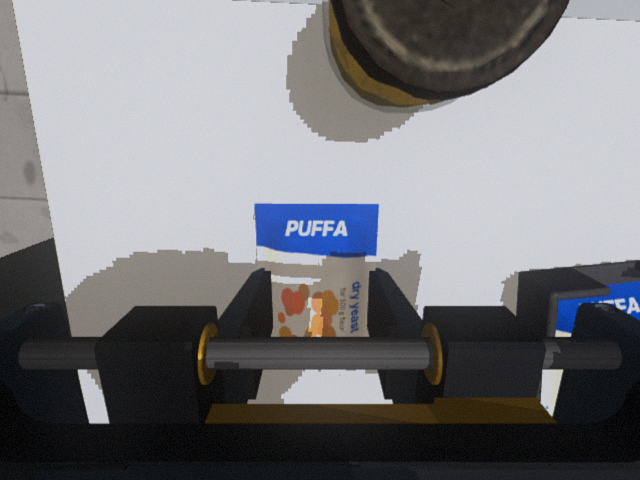

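The fingertips show over the sachet edges (px 270–370, sachet 255–378), so they closed above it. I'll open and feel downward.

```bash
python3 -m inch '[[[0,0,0],0,1],[[0,0,0],0,1],[[0,0,0],0,1],[[0,0,0],0,1],[[0,0,0],0,1]]' 8 | tail -2
python3 -m inch '[[[0,0,0.06],0,1],[[0,0,0],0,1],[[0,0,0],0,1],[[0,0,0],0,1],[[0,0,0],0,1]]' 8
python3 -m inch '[[[0,0,0.06],0,1],[[0,0,0],0,1],[[0,0,0],0,1],[[0,0,0],0,1],[[0,0,0],0,1]]' 8
python3 - <<'E'
from h import *
c=capture("wrist");save(c,"w4")
for m in masks_of("blue_sachet",c)[:2]: print(m["confidence"],rect(c,m["mask"],9))
ys,xs=np.nonzero(cv2.inRange(hsv(c),(100,120,60),(125,255,255))[:260,:450]);print(xs.min(),xs.max(),ys.min(),ys.max())
E
```

```text
opening: 80.5
grasp_force: 0.0
t: 9.42
tcp_pos: [442.9, 262.0, 0.1]
tcp_rot: [0.0, 0.691, 0.723, -0.0]
wrist_force: [-0.2, -0.1, 0.6]
opening: 90.9
grasp_force: 0.0
t: 9.83
tcp_pos: [442.9, 262.0, -1.4]
tcp_rot: [0.0, 0.691, 0.723, 0.0]
wrist_force: [-0.3, 0.2, 0.2]
opening: 91.2
grasp_force: 0.0
0.61 [439.8 272.4  76.5  64.9  92.1]
254 379 205 258
```

View pics/w4.png

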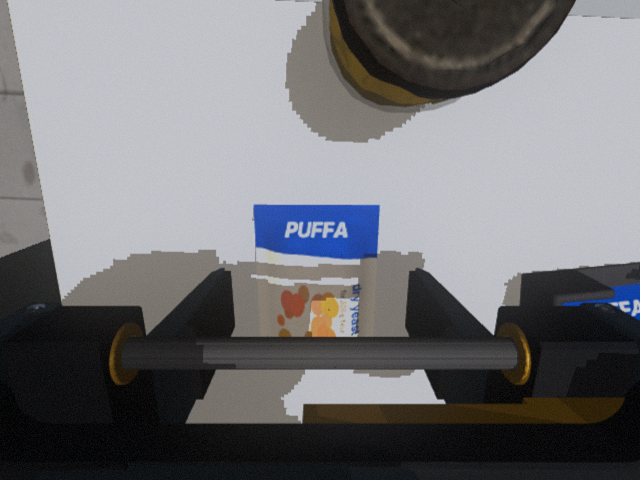

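Measured this way, the sachet's top lies near tool z≈0, not 9, so the tool reads about 8–9 mm off. I'll continue down gently to find contact.

```bash
python3 -m inch '[[[0,0,0.06],0,1],[[0,0,0],0,1],[[0,0,0.06],0,1],[[0,0,0],0,1],[[0,0,0],0,1]]' 8
python3 -m inch '[[[0,0,0.04],0,1],[[0,0,0],0,1],[[0,0,0],0,1],[[0,0,0],0,1],[[0,0,0],0,1]]' 8 |sed -n 2,4p
python3 -m inch '[[[0,0,0.04],0,1],[[0,0,0],0,1],[[0,0,0],0,1],[[0,0,0],0,1],[[0,0,0],0,1]]' 8 |sed -n 2,4p
```

```text
t: 10.35
tcp_pos: [442.8, 261.9, -4.5]
tcp_rot: [-0.0, 0.691, 0.723, -0.0]
wrist_force: [0.2, 0.2, -0.5]
opening: 91.1
grasp_force: 0.0
tcp_pos: [442.9, 261.9, -5.4]
tcp_rot: [-0.0, 0.691, 0.723, 0.0]
wrist_force: [0.9, 0.1, -0.1]
tcp_pos: [442.9, 262.0, -6.4]
tcp_rot: [0.0, 0.691, 0.723, 0.0]
wrist_force: [-0.1, 0.7, -1.0]
```

```bash
python3 -m inch '[[[0,0,0],0,0.3],[[0,0,0],0,0.3],[[0,0,0],0,0.3],[[0,0,0],0,0.3],[[0,0,0],0,0.3]]' 8 | tail -3
python3 -m inch '[[[0,0,0],0,0.3],[[0,0,0],0,0.3],[[0,0,0],0,0.3],[[0,0,0],0,0.3],[[0,0,0],0,0.3]]' 8 |tail -3
```

```text
wrist_force: [0.0, -0.7, 0.6]
opening: 61.2
grasp_force: 0.0
wrist_force: [-0.0, 0.7, -0.7]
opening: 59.3
grasp_force: 0.0
```

```bash
python3 -m inch '[[[0,0,0],0,1],[[0,0,0],0,1],[[0,0,0],0,1],[[0,0,0],0,1],[[0,0,0],0,1]]' 8 | tail -3
for i in 1; do python3 -m inch '[[[0,0,0.04],0,1],[[0,0,0],0,1],[[0,0,0],0,1],[[0,0,0],0,1],[[0,0,0],0,1]]' 8 |sed -n 2,4p; done
python3 -m inch '[[[0,0,0.04],0,1],[[0,0,0],0,1],[[0,0,0],0,1],[[0,0,0],0,1],[[0,0,0],0,1]]' 8 |sed -n 2,4p
python3 -m inch '[[[0,0,0.04],0,1],[[0,0,0],0,1],[[0,0,0],0,1],[[0,0,0],0,1],[[0,0,0],0,1]]' 8 |sed -n 2,4p
python3 - <<'E'
from h import *
a=cv2.imread("pics/w4.png")[:,:,::-1]; c=capture("wrist"); save(c,"w5")
b=c["frame"]; print(read_state()["wrist_force"])
for f in (a,b):
    ys,xs=np.nonzero(cv2.inRange(cv2.cvtColor(np.ascontiguousarray(f),cv2.COLOR_RGB2HSV),(100,120,60),(125,255,255))[:280,:450]);print(xs.min(),xs.max(),ys.min(),ys.max())
E
```

```text
wrist_force: [0.7, -0.3, -0.5]
opening: 88.9
grasp_force: 0.0
tcp_pos: [442.9, 262.0, -7.4]
tcp_rot: [0.0, 0.691, 0.723, -0.0]
wrist_force: [0.0, -0.1, 0.1]
tcp_pos: [442.9, 262.0, -8.4]
tcp_rot: [-0.0, 0.691, 0.723, -0.0]
wrist_force: [0.2, 0.5, 0.7]
tcp_pos: [442.9, 262.0, -9.4]
tcp_rot: [-0.0, 0.691, 0.723, -0.0]
wrist_force: [-0.7, -0.6, 0.7]
[-0.3655323   0.23255444  0.92545737]
254 379 205 258
251 381 208 263
```

```bash
python3 - <<'E'
from h import *
c=capture("wrist");K=np.array(c["intrinsics"]);print(K.round(1), "depth of sachet from width",K[0,0]*68/130, "cam z",np.linalg.inv(np.array(c["world_to_cam"]))[:3,3])
P=[ray(c,(251,208),z).round(1) for z in (9,0,-10,-15)]+[ray(c,(381,208),z).round(1) for z in (9,0,-10,-15)];print(*P,sep="\n")
E
python3 -m inch '[[[0,0,0.06],0,1],[[0,0,0],0,1],[[0,0,0],0,1],[[0,0,0],0,1],[[0,0,0],0,1]]' 8 |sed -n 2,4p
python3 -m inch '[[[0,0,0.06],0,1],[[0,0,0],0,1],[[0,0,0],0,1],[[0,0,0],0,1],[[0,0,0],0,1]]' 8 |sed -n 2,4p
```

```text
[[356.2   0.  319.6]
 [  0.  356.2 243.2]
 [  0.    0.    1. ]] depth of sachet from width 186.32245591056352 cam z [438.64206084 344.12232927 181.41156747]
[406.5 308.9   9. ]
[404.8 307.1   0. ]
[403. 305. -10.]
[402. 304. -15.]
[470.2 311.8   9. ]
[471.9 310.1   0. ]
[473.7 308.2 -10. ]
[474.6 307.3 -15. ]
tcp_pos: [442.9, 261.9, -10.9]
tcp_rot: [-0.0, 0.691, 0.723, -0.0]
wrist_force: [0.0, -0.4, -0.3]
tcp_pos: [442.9, 262.0, -12.4]
tcp_rot: [-0.0, 0.691, 0.723, -0.0]
wrist_force: [-0.5, 0.1, -0.8]
```

```bash
python3 -m inch '[[[0,0,0],0,0.35],[[0,0,0],0,0.35],[[0,0,0],0,0.35],[[0,0,0],0,0.35],[[0,0,0],0,0.35]]' 8 | tail -3
python3 -m inch '[[[0,0,0],0,0.35],[[0,0,0],0,0.35],[[0,0,0],0,0.35],[[0,0,0],0,0.35],[[0,0,0],0,0.35]]' 8 |tail -3
```

```text
wrist_force: [0.8, 0.3, 0.1]
opening: 67.9
grasp_force: 8.0
wrist_force: [-0.6, 0.1, 0.5]
opening: 67.6
grasp_force: 8.0
```

Gripped at 8 N, 67.6 mm. The arm's z reading is thus about 14 mm low here. Lift and check the hold, and measure where the sachet sits in the fingers.

```bash
python3 -m inch '[[[0,0,-0.3],0,0.35],[[0,0,-0.8],0,0.35],[[0,0,-0.9],0,0.35],[[0,0,-0.9],0,0.35],[[0,0,-0.9],0,0.35]]' >/dev/null
python3 -m inch '[[[0,0,-0.9],0,0.35],[[0,0,-0.6],0,0.35],[[0,0,0],0,0.35],[[0,0,0],0,0.35],[[0,0,0],0,0.35]]'
python3 - <<'E'
from h import *
go(612,223,110,9)
c=capture("wrist");save(c,"w6")
ys,xs=np.nonzero(cv2.inRange(hsv(c),(100,120,60),(125,255,255))[:280,:400]);print(xs.min(),xs.max(),ys.min(),ys.max())
for m in masks_of("blue_tray",c)[:2]:print(m["confidence"],rect(c,m["mask"],20))
c=capture("wrist");T=capture("top");S=capture("scene")
for n in (c,T,S):
    for t in ("red_tray","blue_tray","jar","pepper_mill"):
        print(t,[(round(b["confidence"],2),w(n,b["location"]).round()) for b in boxes_of(t,n)[:3]])
E
```

```text
t: 16.28
tcp_pos: [442.5, 261.8, 119.7]
tcp_rot: [-0.0, 0.691, 0.723, -0.0]
wrist_force: [0.2, 0.1, -0.8]
opening: 67.8
grasp_force: 8.0
tcp [442.5 261.8 119.7] ydir 2.6 shift/25: [-1.85  6.7   0.39] turn: -0.036 (rows 0.9 ) j6 0.37 t 16.3
253 386 209 265
0.61 [609.7 233.8 109.9 107.6  98.3]
red_tray []
blue_tray [(0.95, array([608., 268.,   4.]))]
jar [(0.81, array([468., 388.,  86.]))]
pepper_mill [(0.69, array([480., 146.,  58.])), (0.64, array([382., 130.,  58.]))]
red_tray [(0.76, array([624.,  18.,   2.]))]
blue_tray [(0.94, array([599., 228.,   4.]))]
jar []
pepper_mill [(0.78, array([349., -93., 145.])), (0.71, array([479., 119., 131.])), (0.64, array([369., 110., 137.]))]
red_tray [(0.69, array([623.,  11.,  14.]))]
blue_tray [(0.72, array([622., 244.,  20.]))]
jar [(0.82, array([450., 375.,  53.]))]
pepper_mill [(0.9, array([ 341., -103.,   92.])), (0.82, array([471., 120.,  87.])), (0.79, array([360., 102.,  88.]))]
```

View pics/w6.png

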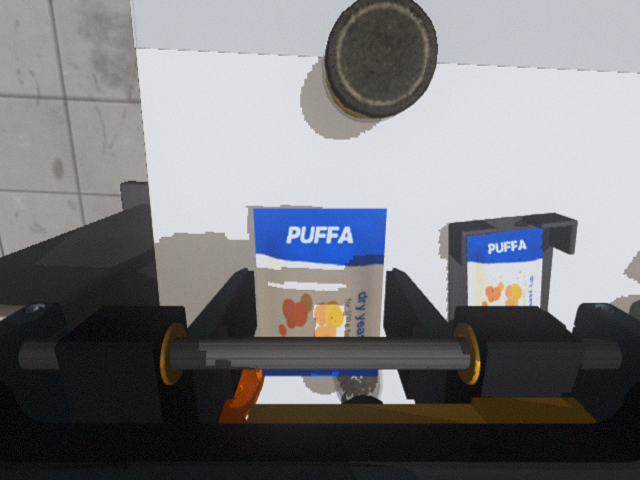

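Sachet held flat (px 253–386). Now moving around the mill to a spot from which the wrist camera sees the blue tray.

```bash
python3 -m inch '[[[0,0.85,0],-0.018,0.35],[[0,0.85,0],-0.018,0.35],[[0,0.85,0],0,0.35],[[0,0.85,0],0,0.35],[[0,0.85,0],0,0.35]]' >/dev/null
python3 -m inch '[[[0.1,0.85,0],0,0.35],[[0.5,0.85,0],0,0.35],[[0.9,0.85,0],0,0.35],[[0.9,0,0],0,0.35],[[0.9,0,0],0,0.35]]' >/dev/null
python3 -m inch '[[[0.9,0,0],0,0.35],[[0.5,0,0],0,0.35],[[0,0,0],0,0.35],[[0,0,0],0,0.35],[[0,0,0],0,0.35]]'
python3 - <<'E'
from h import *
c=capture("wrist");save(c,"w7");go(612,220,120,9)
M=np.array(c["world_to_cam"]);np.save("w7.npy",M)
for m in masks_of("blue_tray",c)[:2]:print(m["confidence"],rect(c,m["mask"],20))
H=hsv(c)
for z in (0,10,20):
    ce,m=blob(H[:200,:,2]>110,px(c,(612,220,z)),25)
    if m is not None: 
        ys,xs=np.nonzero(m);print(z,m.sum(),rect(c,m,z),xs.min(),xs.max(),ys.min(),ys.max())
E
```

```text
t: 18.38
tcp_pos: [592.8, 400.3, 120.1]
tcp_rot: [0.0, 0.649, 0.761, -0.0]
wrist_force: [0.2, -0.6, -0.6]
opening: 67.4
grasp_force: 8.0
tcp [592.9 400.1 120.1] ydir 9.0 shift/25: [-7.24 -0.38  0.01] turn: 0.0 (rows 0.0 ) j6 0.35 t 18.4
0.88 [607.  247.1  97.1  36.5   5.6]
```

View pics/w7.png

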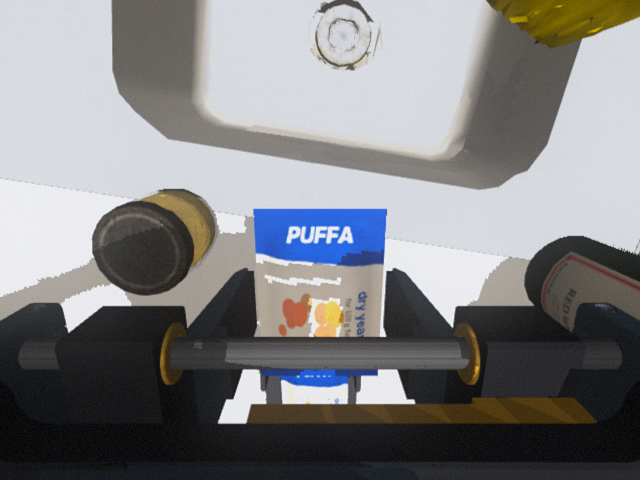

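That went the wrong way: tool x points to world +y (sink at the top of the picture, tray at px (315,390) behind the sachet). Now back the other way.

```bash
python3 -m inch '[[[-0.97,-0.09,0],0,0.35],[[-0.97,-0.09,0],0,0.35],[[-0.97,-0.09,0],0,0.35],[[-0.97,-0.09,0],0,0.35],[[-0.97,-0.09,0],0,0.35]]' >/dev/null
python3 -m inch '[[[-0.97,-0.09,0],0,0.35],[[-0.97,-0.09,0],0,0.35],[[-0.97,-0.09,0],0,0.35],[[-0.97,-0.09,0],0,0.35],[[-0.97,-0.09,0],0,0.35]]' >/dev/null
python3 -m inch '[[[-0.97,-0.09,0],0,0.35],[[-0.97,-0.09,0],0,0.35],[[0,0,0],0,0.35],[[0,0,0],0,0.35],[[0,0,0],0,0.35]]'
python3 - <<'E'
from h import *
c=capture("wrist");save(c,"w8");go(612,220,120,9)
for m in masks_of("blue_tray",c)[:2]:print(m["confidence"],rect(c,m["mask"],20))
H=hsv(c)
ce,m=blob(H[:206,:,2]>110,px(c,(612,220,10)),35)
if m is not None: 
        ys,xs=np.nonzero(m);print(m.sum(),[rect(c,m,z) for z in (-15,0,13)],xs.min(),xs.max(),ys.min(),ys.max())
# held sachet
for z in (100,110,115,120,125,130): print(z,(ray(c,(386,209),z)-ray(c,(253,209),z)).round(1),((ray(c,(386,209),z)+ray(c,(253,209),z))/2).round(1))
E
```

```text
t: 19.73
tcp_pos: [611.9, 109.4, 120.3]
tcp_rot: [0.0, 0.649, 0.761, 0.0]
wrist_force: [0.7, 0.6, -0.6]
opening: 67.6
grasp_force: 8.0
tcp [611.8 109.9 120.2] ydir 9.1 shift/25: [4.35 0.7  0.01] turn: 0.0 (rows 0.0 ) j6 -0.08 t 19.8
0.74 [612.  220.9 130.3  97.3  98.5]
108835 [array([595.3, 211.8, 591.2, 164.5,   9. ]), array([595.5, 210.8, 564. , 157. ,   9. ]), array([595.6, 210. , 540.4, 150.4,   9. ])] 0 639 0 205
100 [79.  12.5  0. ] [604.9 149.3 100. ]
110 [75.2 12.   0. ] [604.6 151.2 110. ]
115 [73.4 11.7  0. ] [604.5 152.2 115. ]
120 [71.5 11.4  0. ] [604.3 153.2 120. ]
125 [69.6 11.1  0. ] [604.2 154.2 125. ]
130 [67.8 10.8  0. ] [604.  155.2 130. ]
```

View pics/w8.png

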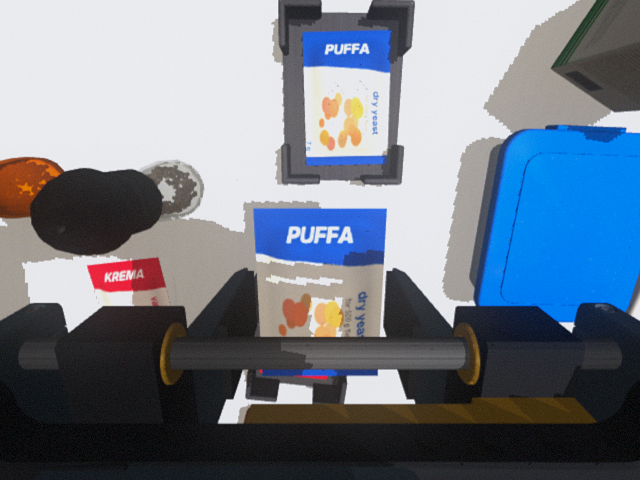

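The tray is at px (342,92), the held sachet's edge at row 209. Tray centre fits (611.5,220.5), 98.5°, from both cameras. The sachet sits 3.7 mm behind the TCP.

```bash
python3 -m inch '[[[0.9,0.14,0],0,0.35],[[0.9,0.14,0],0,0.35],[[0.9,0.14,0],0,0.35],[[0.9,0.13,0],0,0.35],[[0.91,0.13,0],0.003,0.35]]' >/dev/null
python3 -m inch '[[[0,0,0],0,0.35],[[0,0,0.9],0,0.35],[[0,0,0.9],0,0.35],[[0,0,0.9],0,0.35],[[0,0,0.9],0,0.35]]' >/dev/null
python3 -m inch '[[[0,0,0.5],0,0.35],[[0,0,0.3],0,0.35],[[0,0,0],0,0.35],[[0,0,0],0,0.35],[[0,0,0],0,0.35]]'
python3 - <<'E'
from h import *
go(611,224,3,8.5)
E
```

```text
t: 21.08
tcp_pos: [611.7, 223.9, 11.3]
tcp_rot: [0.0, 0.653, 0.758, 0.001]
wrist_force: [0.1, 0.9, 0.6]
opening: 67.5
grasp_force: 8.0
tcp [611.7 223.9  11.3] ydir 8.5 shift/25: [ 0.01 -0.03  0.33] turn: 0.0 (rows 0.0 ) j6 0.11 t 21.1
```

```bash
python3 -m inch '[[[0,-0.03,0.16],0,0.35],[[0,0,0],0,0.35],[[0,0,0.08],0,0.35],[[0,0,0],0,0.35],[[0,0,0],0,0.35]]' |sed -n '2p;4p'
python3 -m inch '[[[0,0,0.06],0,0.35],[[0,0,0],0,0.35],[[0,0,0.04],0,0.35],[[0,0,0],0,0.35],[[0,0,0],0,0.35]]'  |sed -n '2p;4p'
python3 -m inch '[[[0,0,0.06],0,0.35],[[0,0,0],0,0.35],[[0,0,0],0,0.35],[[0,0,0],0,0.35],[[0,0,0],0,0.35]]'  |sed -n '2p;4p'
```

```text
tcp_pos: [610.1, 223.5, 4.2]
wrist_force: [-0.1, -0.5, -0.7]
tcp_pos: [610.1, 223.5, 1.5]
wrist_force: [0.2, -0.6, -0.7]
tcp_pos: [610.3, 223.5, 0.3]
wrist_force: [-1.3, -0.4, 4.1]
```

Touched at reading 0.3, i.e. 13 mm above a worktop at −12.5: consistent offset. Release, lift, look.

```bash
python3 -m inch '[[[0,0,0],0,0.7],[[0,0,0],0,0.7],[[0,0,0],0,0.7],[[0,0,0],0,0.7],[[0,0,0],0,0.7]]' >/dev/null
python3 -m inch '[[[0,0,-0.3],0,0.7],[[0,0,-0.9],0,1],[[0,0,-1],0,1],[[0,0,-1],0,1],[[0,0,-1],0,1]]' >/dev/null
python3 -m inch '[[[-1,-0.15,-1],0,1],[[-1,-0.15,-1],0,1],[[-1,-0.15,-0.9],0,1],[[-1,-0.15,0],0,1],[[-1,-0.15,0],0,1]]' 
python3 -m inch '[[[-1,-0.15,0],0,1],[[-1,-0.15,0],0,1],[[-1,-0.15,0],0,1],[[0,0,0],0,1],[[0,0,0],0,1]]' >/dev/null
python3 - <<'E'
from h import *
c=capture("wrist");save(c,"w9")
off=-12.5
M=np.array(c["world_to_cam"])
for t,z in (("blue_tray",32),("blue_sachet",22),("red_tray",32),("red_sachet",9)):
    for m in masks_of(t,c)[:2]:print(t,m["confidence"],rect(c,m["mask"],z+off))
go(446,3,150,15)
E
```

```text
t: 23.58
tcp_pos: [610.9, 96.1, 180.0]
tcp_rot: [0.001, 0.652, 0.758, 0.001]
wrist_force: [-0.1, -1.1, -0.7]
opening: 91.2
grasp_force: 0.0
blue_tray 0.75 [618.  185.7  97.6  61.6   8.4]
blue_sachet 0.58 [614.1 195.4  70.4  47.5   8.4]
red_tray 0.94 [610.5   6.7 132.6  97.2  92.1]
red_sachet 0.93 [446.6   3.6 102.1  69.4 105.3]
tcp [610.1  22.2 177.7] ydir 8.6 shift/25: [ 0.22 -6.61  1.11] turn: -0.036 (rows 0.9 ) j6 -0.21 t 24.2
```

View pics/w9.png

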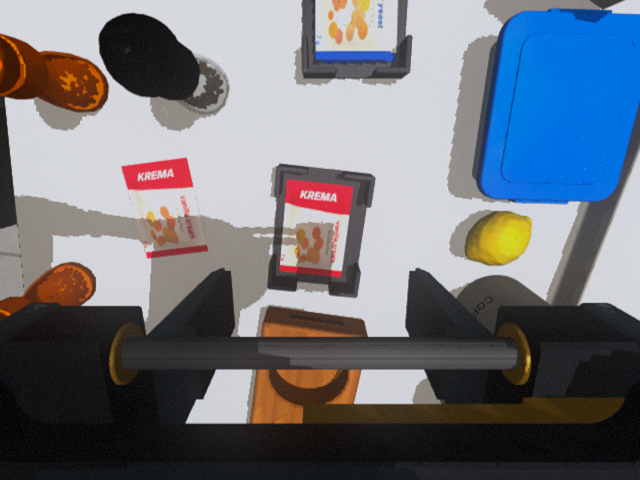

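Blue sachet lies in its tray, px (350,30). Red sachet is at (165,205), red tray at (320,230); the mill at (200,80) stands untouched. Wrist and top agree on the red sachet: (446.5,3.5), 105°.

```bash
python3 -m inch '[[[0,-0.3,0],-0.037,1],[[0.2,-0.9,0.3],0,1],[[0.2,-0.9,0.5],0,1],[[0.2,-0.9,0.5],0,1],[[0.2,-0.9,0.8],0,1]]' >/dev/null
python3 -m inch '[[[0.1,-0.9,0.8],0,1],[[0.1,-0.9,0.8],0,1],[[0.1,-0.8,0.8],0,1],[[0,0,0.8],0,1],[[0,0,0.8],0,1]]' >/dev/null
python3 -m inch '[[[0,0,0],0,1],[[0,0,0],0,1],[[0,0,0],0,1],[[0,0,0],0,1],[[0,0,0],0,1]]' |sed -n 1,4p
python3 - <<'E'
from h import *
go(446.5,3.5,-11.5,15.3)
c=capture("wrist")
for m in masks_of("red_sachet",c)[:2]:print(m["confidence"],rect(c,m["mask"],9-12.5))
E
```

```text
t: 25.5
tcp_pos: [446.7, 6.1, 26.0]
tcp_rot: [0.001, 0.607, 0.794, 0.0]
wrist_force: [0.0, -0.4, -0.2]
tcp [446.7   6.1  26. ] ydir 15.2 shift/25: [-0.1  -0.04  1.5 ] turn: -0.001 (rows 0.0 ) j6 -0.39 t 25.5
0.76 [448.1   4.   99.4  69.6 105.9]
```

```bash
python3 -m inch '[[[-0.1,0,0.6],0,1],[[0,0,0.6],0,1],[[0,0,0.2],0,1],[[0,0,0.09],0,1],[[0,0,0],0,1]]' 8 |sed -n '2p;4p'
python3 -m inch '[[[0,0,0],0,0.35],[[0,0,0],0,0.35],[[0,0,0],0,0.35],[[0,0,0],0,0.35],[[0,0,0],0,0.35]]' 8 >/dev/null
python3 -m inch '[[[0,0,0],0,0.35],[[0,0,0],0,0.35],[[0,0,0],0,0.35],[[0,0,0],0,0.35],[[0,0,0],0,0.35]]' 8
```

```text
tcp_pos: [446.4, 3.7, -12.1]
wrist_force: [-0.5, -0.4, -0.0]
t: 26.85
tcp_pos: [446.8, 3.6, -11.9]
tcp_rot: [0.0, 0.607, 0.794, 0.0]
wrist_force: [0.6, 0.2, 6.8]
opening: 66.8
grasp_force: 8.0
```

```bash
python3 -m inch '[[[0,0,-0.3],0,0.35],[[0,0,-0.9],0,0.35],[[0,0,-1],0,0.35],[[0,0,-1],0.0365,0.35],[[0,0,-1],0.0365,0.35]]' >/dev/null
python3 -m inch '[[[0,0.9,-1],0,0.35],[[0,0.9,0],0,0.35],[[0,0.9,0],0,0.35],[[0,0.9,0],0,0.35],[[0,0.9,0],0,0.35]]' >/dev/null
python3 -m inch '[[[-0.9,0.94,0],0,0.35],[[-0.9,0.9,0],0,0.35],[[-0.9,0,0],0,0.35],[[-0.9,0,0],0,0.35],[[-0.9,0,0],0,0.35]]' >/dev/null
python3 -m inch '[[[0,0,0],0,0.35],[[0,0,0],0,0.35],[[0,0,0],0,0.35],[[0,0,0],0,0.35],[[0,0,0],0,0.35]]'
python3 - <<'E'
from h import *
c=capture("wrist");save(c,"w10");off=-12.5
go(609.5,6,120,2.1)
for m in masks_of("red_tray",c)[:2]:print(m["confidence"],rect(c,m["mask"],32+off))
print(np.linalg.inv(np.array(c["world_to_cam"]))[:3,3])
m=cv2.inRange(hsv(c),(170,100,40),(180,255,255))|cv2.inRange(hsv(c),(0,100,40),(6,255,255))
n,l,st,ce=cv2.connectedComponentsWithStats(m)
for i in range(1,n):
    if st[i,4]>150: print(st[i],ce[i].round())
E
```

```text
t: 28.52
tcp_pos: [608.9, -102.2, 118.0]
tcp_rot: [-0.0, 0.694, 0.72, 0.0]
wrist_force: [-0.3, 0.7, -0.3]
opening: 67.1
grasp_force: 8.0
tcp [ 608.9 -102.3  118. ] ydir 2.1 shift/25: [ 4.33  0.18 -0.08] turn: 0.0 (rows 0.0 ) j6 -0.3 t 28.6
0.55 [610.6   7.7 128.9  97.9  92.2]
[605.33777305 -20.01658276 308.82054161]
[ 277   30   91   44 3074] [324.  49.]
[281 157  83   9 736] [322. 161.]
[ 253  202  136   58 6282] [322. 229.]
[263 369 115   2 156] [320. 369.]
```

View pics/w10.png

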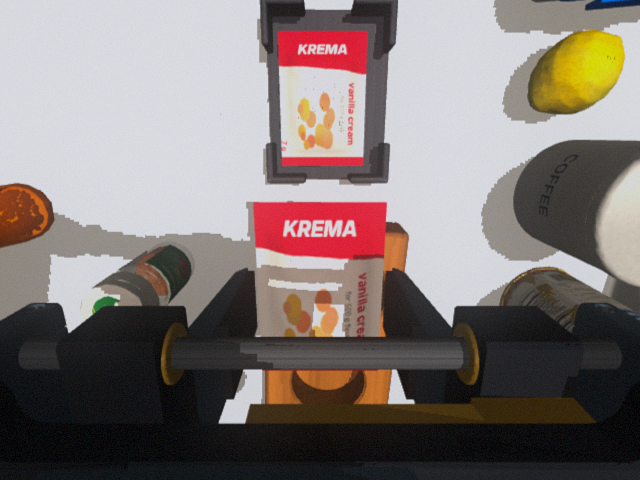

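The red tray is at px (325,90), held sachet at (320,285), centred in the fingers. Tray centre ≈ (610,8.5), 92°.

```bash
python3 -m inch '[[[0.9,0.05,0],0,0.35],[[0.9,0.05,0],0,0.35],[[0.9,0.05,0],0,0.35],[[0.9,0.06,0],0,0.35],[[0.83,0,0],0,0.35]]' >/dev/null
python3 -m inch '[[[0,0,0],0,0.35],[[0,0,0.9],0,0.35],[[0,0,0.9],0,0.35],[[0,0,0.9],0,0.35],[[0,0,0.9],0,0.35]]' >/dev/null
python3 -m inch '[[[0,0,0.5],0,0.35],[[0,0,0.3],0,0.35],[[0,0,0.1],0,0.35],[[0,0,0],0,0.35],[[0,0,0],0,0.35]]'
python3 -m inch '[[[0,0,0.08],0,0.35],[[0,0,0],0,0.35],[[0,0,0.05],0,0.35],[[0,0,0],0,0.35],[[0,0,0],0,0.35]]'|sed -n '2p;4p'
```

```text
t: 29.87
tcp_pos: [610.8, 7.7, 6.2]
tcp_rot: [0.0, 0.694, 0.72, 0.0]
wrist_force: [-0.3, -0.0, 0.4]
opening: 67.5
grasp_force: 8.0
tcp_pos: [610.3, 7.8, 2.2]
wrist_force: [0.5, 0.3, -0.5]
```

```bash
python3 -m inch '[[[0,0,0.06],0,0.35],[[0,0,0],0,0.35],[[0,0,0],0,0.35],[[0,0,0],0,0.35],[[0,0,0],0,0.35]]'|sed -n '2p;4p'
python3 -m inch '[[[0,0,0],0,0.7],[[0,0,0],0,0.7],[[0,0,0],0,0.7],[[0,0,0],0,0.7],[[0,0,0],0,0.7]]' >/dev/null
python3 -m inch '[[[0,0,-0.3],0,0.7],[[0,0,-0.9],0,1],[[0,0,-1],0,1],[[0,0,-1],0,1],[[0,0,-1],0,1]]' >/dev/null
python3 -m inch '[[[0,0,-1],0,1],[[0,0,-1],0,1],[[0,0,-1],0,1],[[0,0,-1],0,1],[[0,0,-1],0,1]]' 
python3 -m inch '[[[-0.8,0,0],0,1],[[-0.8,0,0],0,1],[[-0.8,0,0],0,1],[[-0.8,0,0],0,1],[[0,0,0],0,1]]' >/dev/null
python3 - <<'E'
from h import *
c=capture("wrist");save(c,"w11");T=capture("top");save(T,"top2");off=-12.5;H=hsv(T)
for nm,P in (("blue",(611,220,22)),("red",(610,8,22))):
    for thr in (100,120): 
        ce,m=blob(H[...,2]>thr,px(T,P),12)
        if m is not None and m.sum()<4000: print(nm,thr,rect(T,m,22),m.sum())
for m in masks_of("seasoning_block",c)[:1]:print(m["confidence"],rect(c,m["mask"],44+off))
for t in("hot_sauce","pepper_mill","jar"):
    print(t,[(round(b["confidence"],2),w(c,b["location"]).round()) for b in boxes_of(t,c)])
go(480,120,200,0)
E
python3 - <<'E'
import cv2,numpy as np
a=cv2.imread("pics/w11.png");b=cv2.imread("pics/top2.png")[150:250,160:345]
b=cv2.resize(b,(640,346),interpolation=cv2.INTER_CUBIC);cv2.imwrite("pics/m1.png",cv2.resize(np.vstack([a[:240],b]),(640,586)))
E
```

```text
tcp_pos: [610.5, 7.8, 0.8]
wrist_force: [0.0, 0.1, 5.8]
t: 31.95
tcp_pos: [609.9, 7.8, 232.5]
tcp_rot: [0.0, 0.694, 0.72, 0.0]
wrist_force: [0.6, 0.2, 0.1]
opening: 91.6
grasp_force: 0.0
0.63 [ 619.8 -213.9  263.1  115.4   89.3]
hot_sauce []
pepper_mill [(0.88, array([490., 116.,  40.])), (0.71, array([366., -86.,  98.])), (0.57, array([379., 100.,  51.]))]
jar []
tcp [613.1 -71.3 230.8] ydir 2.1 shift/25: [ 7.84 -5.04  1.23] turn: 0.012 (rows 0.3 ) j6 -0.25 t 32.7
```

View pics/m1.png

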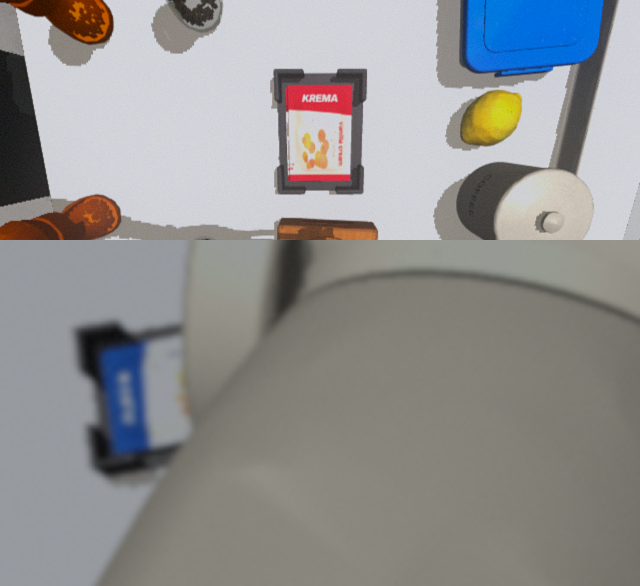

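Red sachet is squarely in its tray (px (320,132)); blue is seen in its tray too, the arm hides the rest. Next I'll view the block from its far side.

```bash
python3 -m inch '[[[-0.95,-0.08,0],0,1],[[-0.95,-0.08,0],0,1],[[-0.95,-0.08,0],0,1],[[-0.95,-0.08,0],0,1],[[-0.95,-0.08,0],0,1]]' >/dev/null
python3 -m inch '[[[-0.95,-0.08,0],0,1],[[-0.95,-0.08,0],0,1],[[-0.95,-0.08,0],0,1],[[-0.95,-0.08,0],0,1],[[-0.95,-0.08,0],0,1]]' >/dev/null
python3 -m inch '[[[-0.95,-0.08,0],0,1],[[-0.95,-0.08,0],0,1],[[0,0,0],0,1],[[0,0,0],0,1],[[0,0,0],0,1]]'
python3 - <<'E'
from h import *
c=capture("wrist");save(c,"w12");off=-12.5;T=capture("top");save(T,"top3")
print(np.linalg.inv(np.array(c["world_to_cam"]))[:3,3])
for C,z in ((c,44+off),(T,44)):
    for m in masks_of("seasoning_block",C)[:1]:print(m["confidence"],rect(C,m["mask"],z))
for t in("hot_sauce","tomato_tin","spice_jar"):
  for C in (c,T):
    print(t,[(round(b["confidence"],2),w(C,b["location"]).round()) for b in boxes_of(t,C)])
H=hsv(T)
for nm,P in (("blue",(611,220,22)),("red",(610,8,22))):
    for thr in (100,120): 
        ce,m=blob(H[...,2]>thr,px(T,P),12)
        if m is not None and m.sum()<4000: print(nm,thr,rect(T,m,22),m.sum())
E
```

```text
t: 33.92
tcp_pos: [599.5, -356.9, 230.5]
tcp_rot: [-0.0, 0.694, 0.72, 0.0]
wrist_force: [-0.2, 0.3, -0.1]
opening: 91.3
grasp_force: 0.0
[ 596.05712694 -274.74664592  421.33905038]
0.72 [ 620.2 -243.3  192.6  114.4   89.3]
0.9 [ 619.9 -263.   146.9  106.9   89.3]
hot_sauce [(0.82, array([ 456., -245.,   92.]))]
hot_sauce []
tomato_tin [(0.81, array([ 476., -379.,   72.]))]
tomato_tin []
spice_jar [(0.86, array([ 481., -156.,   19.]))]
spice_jar []
```

View pics/w12.png

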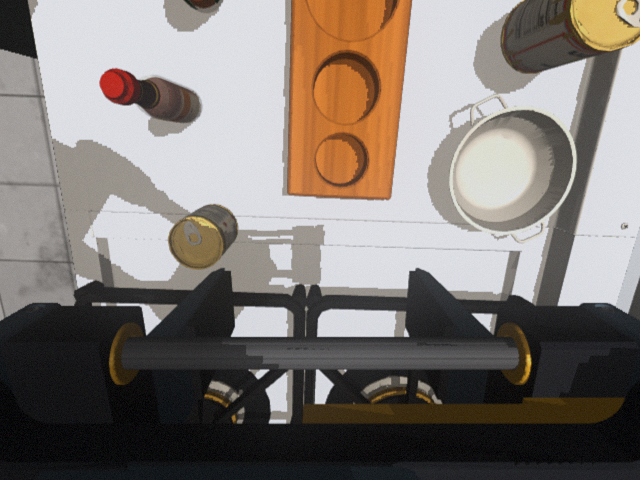

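Wrist view from the far side: narrow well rim at px (341,158), middle at (347,88), block's near edge from (288,194) to (391,199); sauce bottle cap at (120,87), base about (183,107); tin at (203,237).

Run:
```python
from h import *
c=capture("wrist");z=31.5
f=lambda u,z:ray(c,u,z)[:2].round(1)
for n,l,r,t,b,cx,cy in (("narrow54",314,369,131,187,341,159),("mid65",313,381,52,125,347,88)):
    L,R_,T_,B=[f(u,z) for u in ((l,cy),(r,cy),(cx,t),(cx,b))]
    print(n,L,R_,T_,B,"dia",np.hypot(*(R_-L)).round(1),np.hypot(*(T_-B)).round(1),"ctr",(L+R_)/2,(T_+B)/2)
print("corners",f((288,194),z),f((391,199),z))
H=hsv(c);m=cv2.inRange(H,(170,130,60),(180,255,255))|cv2.inRange(H,(0,130,60),(5,255,255));m[140:]=0;m[:,160:]=0
ce,mm=blob(m>0);ys,xs=np.nonzero(mm);print("cap",ce,xs.min(),xs.max(),ys.min(),ys.max(),f(ce,133.5),f(ce,120))
for mk in masks_of("hot_sauce",c)[:1]:
    ys,xs=np.nonzero(mk["mask"]);i=xs.argmax();print(xs.min(),xs.max(),ys.min(),ys.max(),"far edge",f((xs[i],ys[i]),-12.5))
m=masks_of("tomato_tin",c)[0]["mask"];ys,xs=np.nonzero(m);print("tin",xs.min(),xs.max(),ys.min(),ys.max(),f((190,244),59.5))
```

```text
narrow54 [ 590.7 -298.9] [ 649.4 -296.8] [ 618.  -269.4] [ 621.1 -327.6] dia 58.7 58.3 ctr [ 620.05 -297.85] [ 619.55 -298.5 ]
mid65 [ 587.5 -229. ] [ 656.2 -226.5] [ 619.9 -195.1] [ 623.9 -263.3] dia 68.7 68.3 ctr [ 621.85 -227.75] [ 621.9 -229.2]
corners [ 563.4 -337.4] [ 676.9 -338.8]
cap [117.57189189  83.79351351] 100 137 67 102 [ 444.3 -243.6] [ 437.2 -242.1]
99 202 68 122 far edge [ 460.7 -246.2]
tin 168 238 204 268 [ 462.3 -390. ]
```

Wells agree with the given spacing (69.5 mm): narrow (620,−298), middle (621.5,−229), hence wide (622.5,−143.5). Bottle at (442,−244). Going for its cap.

```bash
python3 -m inch '[[[0.7,-0.9,0],0.006,1],[[0.7,-0.9,0],0,1],[[0.7,-0.9,0],0,1],[[0.7,-0.9,0],0,1],[[0.7,-0.9,0],0,1]]' 25 >/dev/null
python3 -m inch '[[[0.7,-0.9,0],0,1],[[0.55,-0.73,0],0,1],[[0,0,0],0,1],[[0,0,0],0,1],[[0,0,0],0,1]]' >/dev/null
python3 - <<'E'
from h import *
go(442,-244,105.5,0.5); c=capture("wrist")
M=masks_of("hot_sauce",c)
print([(m["confidence"],rect(c,m["mask"],130)) for m in M[:1]])
H=hsv(c);m=cv2.inRange(H,(170,130,60),(180,255,255))|cv2.inRange(H,(0,130,60),(5,255,255))
ce,mm=blob(m>0,px(c,(442,-244,130)),60)
if ce is not None: ys,xs=np.nonzero(mm);print(ce,xs.min(),xs.max(),ys.min(),ys.max(),ray(c,ce,130).round(1))
E
```

```text
tcp [ 444.4 -242.6  231. ] ydir 1.0 shift/25: [-0.05 -0.1   5.02] turn: 0.003 (rows 0.1 ) j6 -0.63 t 35.4
[(0.76, array([ 444.9, -233. ,   49.4,   30.4,   91. ]))]
[318.94482759 236.03448276] 307 333 227 248 [ 443.3 -241.7  130. ]
```

```bash
python3 -m inch '[[[0,-0.04,0.9],0,1],[[0,0,0.9],0,1],[[0,0,0.9],0,1],[[0,0,0.9],0,1],[[0,0,0.9],0,1]]' >/dev/null
python3 -m inch '[[[0,0,0.5],0,1],[[0,0,0],0,1],[[0,0,0],0,-0.6],[[0,0,0],0,-0.6],[[0,0,0],0,-0.6]]' 25|sed -n '2p;4,6p'
python3 -m inch '[[[0,0,0],0,-0.6],[[0,0,0],0,-0.6],[[0,0,0],0,-0.6],[[0,0,0],0,-0.6],[[0,0,0],0,-0.6]]'|tail -2
python3 -m inch '[[[0,0,0],0,-0.6],[[0,0,0],0,-0.6],[[0,0,0],0,-0.6],[[0,0,0],0,-0.6],[[0,0,0],0,-0.6]]'
```

```text
tcp_pos: [443.6, -242.7, 106.6]
wrist_force: [0.4, -1.3, 0.1]
opening: 74.0
grasp_force: 0.0
opening: 40.6
grasp_force: 0.0
t: 37.17
tcp_pos: [442.9, -242.2, 105.6]
tcp_rot: [0.0, 0.701, 0.713, 0.0]
wrist_force: [0.0, -0.7, -0.1]
opening: 23.0
grasp_force: 25.0
```

```bash
python3 -m inch '[[[0,0,-0.4],0,-0.6],[[0,0,-0.8],0,-0.6],[[0,0,-0.8],0,-0.6],[[0,0,-0.6],0,-0.6],[[0,0,-0.3],0,-0.6]]' | tail -2
python3 -m inch '[[[-0.2,0.5,0],0,-0.6],[[-0.25,0.7,0],0,-0.6],[[-0.25,0.8,0],0,-0.6],[[-0.3,0.8,0],0,-0.6],[[-0.3,0.8,0],0,-0.6]]' >/dev/null
python3 -m inch '[[[-0.3,0.8,0],0,-0.6],[[-0.25,0.8,0],0,-0.6],[[-0.2,0.7,0],0,-0.6],[[-0.2,0.6,0],0,-0.6],[[-0.1,0.54,0],0,-0.6]]' >/dev/null
python3 -m inch '[[[0,0,0],0,-0.6],[[0,0,0],0,-0.6],[[0,0,0],0,-0.6],[[0,0,0],0,-0.6],[[0,0,0],0,-0.6]]'
python3 - <<'E'
from h import *
go(620,-298,115,0); c=capture("wrist");save(c,"w13")
for m in masks_of("hot_sauce",c)[:2]:
    ys,xs=np.nonzero(m["mask"]);print(m["confidence"],xs.min(),xs.max(),ys.min(),ys.max())
print(px(c,(620,-298,31.5)),px(c,(621.5,-229,31.5)))
E
```

```text
opening: 23.4
grasp_force: 25.0
t: 38.83
tcp_pos: [619.2, -297.8, 178.2]
tcp_rot: [-0.0, 0.701, 0.713, -0.0]
wrist_force: [-0.8, 0.4, -2.1]
opening: 23.2
grasp_force: 25.0
tcp [ 619.2 -297.8  178.2] ydir 1.0 shift/25: [-0.01  0.03  2.53] turn: 0.005 (rows 0.1 ) j6 -0.55 t 38.8
0.97 295 350 221 337
[321.10029911 224.69383509] [324.09914223 151.63747045]
```

```bash
python3 - <<'E'
from h import *
c=capture("wrist")
for z in (60,62,70): print(ray(c,(322,221),z).round(1),ray(c,(295,240),z).round(1),ray(c,(350,240),z).round(1))
E
python3 -m inch '[[[0,0.03,0.6],0,-0.6],[[0,0,0.7],0,-0.6],[[0,0,0.4],0,-0.6],[[0,0,0],0,-0.6],[[0,0,0],0,-0.6]]' |sed -n '2p;4p'
```

```text
[ 620.8 -287.8   60. ] [ 596.7 -305.8   60. ] [ 646.4 -305.    60. ]
[ 620.8 -287.3   62. ] [ 596.9 -305.2   62. ] [ 646.2 -304.4   62. ]
[ 620.7 -285.5   70. ] [ 597.4 -302.9   70. ] [ 645.5 -302.1   70. ]
tcp_pos: [620.3, -297.8, 135.5]
wrist_force: [0.7, -0.3, -1.4]
```

The bottle is already ~14 mm inside the well without any force. Lowering gently to the floor.

```bash
python3 -m inch '[[[0,0,0.2],0,-0.6],[[0,0,0.15],0,-0.6],[[0,0,0.1],0,-0.6],[[0,0,0],0,-0.6],[[0,0,0],0,-0.6]]' |sed -n '2p;4p'
python3 -m inch '[[[0,0,0.08],0,-0.6],[[0,0,0],0,-0.6],[[0,0,0.06],0,-0.6],[[0,0,0],0,-0.6],[[0,0,0],0,-0.6]]' |sed -n '2p;4p'
python3 -m inch '[[[0,0,0.05],0,-0.6],[[0,0,0],0,-0.6],[[0,0,0],0,-0.6],[[0,0,0],0,-0.6],[[0,0,0],0,-0.6]]' |sed -n '2p;4p'
python3 - <<'E'
from h import *
c=capture("wrist");save(c,"w14");T=capture("top")
for m in masks_of("hot_sauce",c)[:1]:
    ys,xs=np.nonzero(m["mask"]);print(m["confidence"],xs.min(),xs.max(),ys.min(),ys.max(),ray(c,(322,ys.min()),40),ray(c,(322,ys.min()),70))
E
```

```text
tcp_pos: [620.5, -297.9, 124.4]
wrist_force: [0.4, 0.7, -1.7]
tcp_pos: [620.5, -297.9, 120.8]
wrist_force: [-0.5, -0.6, -2.0]
tcp_pos: [620.5, -297.9, 119.7]
wrist_force: [0.6, 0.6, -1.7]
0.64 295 349 221 336 [ 621.50037262 -278.79566161   40.        ] [ 621.17866749 -271.79444995   70.        ]
```

```bash
python3 -m inch '[[[0,0,0.05],0,-0.6],[[0,0,0],0,-0.6],[[0,0,0],0,-0.6],[[0,0,0],0,-0.6],[[0,0,0],0,-0.6]]' |sed -n '2p;4p'
python3 -m inch '[[[0,0,0.05],0,-0.6],[[0,0,0],0,-0.6],[[0,0,0],0,-0.6],[[0,0,0],0,-0.6],[[0,0,0],0,-0.6]]' |sed -n '2p;4p'
```

```text
tcp_pos: [620.5, -297.9, 118.4]
wrist_force: [0.2, 0.1, -2.6]
tcp_pos: [620.8, -298.1, 117.5]
wrist_force: [0.2, 0.1, 5.5]
```

View pics/w14.png

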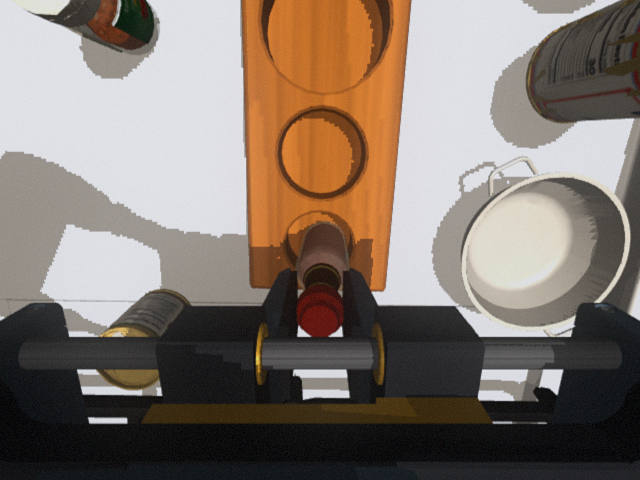

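Bottle stands in the narrow well (px (323,255)), resting on the floor (contact at 117.5, expected 118). Release and go for the mill.

```bash
python3 -m inch '[[[0,0,0],0,-0.3],[[0,0,0],0,-0.3],[[0,0,0],0,0],[[0,0,0],0,0],[[0,0,0],0,0]]' | tail -2
python3 -m inch '[[[0,0,-0.3],0,0],[[0,0,-0.8],0,0.5],[[0,0,-1],0,1],[[0,0,-1],0,1],[[0,0,-1],0,1]]' >/dev/null
python3 -m inch '[[[0.3,-0.2,-1],0,1],[[0.9,-0.3,-0.5],0,1],[[0.9,-0.4,0],0,1],[[0.9,-0.3,0],0,1],[[0.9,-0.3,0],0,1]]' >/dev/null
python3 -m inch '[[[0.9,-0.3,0],0,1],[[0.9,-0.3,0],0,1],[[0.9,-0.3,0],0,1],[[0.9,-0.3,0],0,1],[[0.9,-0.3,0],0,1]]' 
python3 -m inch '[[[0,0,0],0,1],[[0,0,0],0,1],[[0,0,0],0,1],[[0,0,0],0,1],[[0,0,0],0,1]]' >/dev/null
python3 - <<'E'
from h import *
go(480,119,230,0);c=capture("wrist");T=capture("top");off=-12.5
for C in (c,T):
    for m in masks_of("pepper_mill",C):
        ys,xs=np.nonzero(m["mask"]);v=hsv(C)[...,2][m["mask"]].mean();s=hsv(C)[...,1][m["mask"]].mean();print(round(m["confidence"],2),xs.min(),xs.max(),ys.min(),ys.max(),"val/sat",v.round(),s.round())
for t in("pepper_mill","hot_sauce"):
  for C in (c,T):
    print(t,[(round(b["confidence"],2),w(C,b["location"]).round()) for b in boxes_of(t,C)])
H=hsv(c)
E
```

```text
opening: 45.2
grasp_force: 0.0
t: 43.3
tcp_pos: [541.5, -88.2, 257.8]
tcp_rot: [0.0, 0.701, 0.713, 0.0]
wrist_force: [0.2, 0.3, -0.3]
opening: 91.3
grasp_force: 0.0
tcp [542.3 -90.  257.1] ydir 0.9 shift/25: [ 8.4  -2.36  1.08] turn: 0.005 (rows 0.1 ) j6 -0.29 t 43.7
0.81 104 187 0 42 val/sat 107.0 218.0
0.67 88 187 184 253 val/sat 137.0 180.0
0.58 242 290 0 27 val/sat 98.0 24.0
pepper_mill [(0.95, array([365., -91., 121.])), (0.72, array([487., 115.,  34.])), (0.56, array([377., 100.,  50.]))]
pepper_mill []
hot_sauce [(0.96, array([ 620., -292.,   92.]))]
hot_sauce [(0.62, array([ 617., -296.,   96.]))]
```

```bash
python3 -m inch '[[[0.9,-0.35,-0.2],0,1],[[0.9,-0.35,0],0,1],[[0.9,-0.35,0],0,1],[[0.9,-0.35,0],0,1],[[0.9,-0.35,0],0,1]]' >/dev/null
python3 -m inch '[[[0.9,-0.35,0],0,1],[[0.6,-0.2,0],0,1],[[0,0,0],0,1],[[0,0,0],0,1],[[0,0,0],0,1]]' |sed -n 2p
cat > mill.py <<'E'
from h import *
go(484,119,75,0);c=capture("wrist");T=capture("top")
for C,o in ((c,-12.5),(T,0)):
    H=hsv(C)
    for m in masks_of("pepper_mill",C):
        if H[...,1][m["mask"]].mean()>120: continue
        ys,xs=np.nonzero(m["mask"]);print(round(m["confidence"],2),xs.min(),xs.max(),ys.min(),ys.max())
        ce,b=blob(m["mask"]&(H[...,2]<50))
        if ce is None: continue
        (x,y),r=cv2.minEnclosingCircle(np.argwhere(b)[:,::-1].astype(np.float32)); print("head",ce.round(1),(round(x),round(y)),round(r,1),*[ray(C,ce,z+o).round(1) for z in (153,128,110)])
        h=m["mask"]&~b; ys,xs=np.nonzero(h); print("glass",h.sum(),ray(C,(xs.mean(),ys.mean()),42+o).round(1),xs.min(),xs.max(),ys.min(),ys.max())
E
python3 mill.py
```

```text
tcp_pos: [482.3, 59.4, 262.2]
tcp [482.3  59.4 262.2] ydir 1.0 shift/25: [2.39 0.11 7.49] turn: 0.005 (rows 0.1 ) j6 -0.02 t 45.0
0.97 296 347 120 172
```

Run:
```python
from h import *
c=capture("wrist");print(np.linalg.inv(np.array(c["world_to_cam"]))[:3,3].round(1))
m=masks_of("pepper_mill",c)
m=[k for k in m if hsv(c)[...,1][k["mask"]].mean()<120][0]["mask"]
(x,y),r=cv2.minEnclosingCircle(np.argwhere(m)[:,::-1].astype(np.float32));ys,xs=np.nonzero(m);print(x,y,r,xs.mean(),ys.mean())
for z in (140,115,100,30):print(z,ray(c,(x,y),z).round(1),"dia px->mm",(ray(c,(347,146),z)-ray(c,(296,146),z))[0].round(1),ray(c,(320,120),z)[1].round(1),ray(c,(320,172),z)[1].round(1))
v=hsv(c)[110:180:6,288:356:6,2];print(v)
```

```text
[480.4 141.4 452.8]
321.25 146.125 27.135465621948242 321.0169946332737 146.10017889087658
140 [481.8 133.4 140. ] dia px->mm 43.2 154.3 111.8
115 [481.9 132.8 115. ] dia px->mm 46.7 155.4 109.4
100 [482.  132.4 100. ] dia px->mm 48.7 156.0 108.0
30 [482.3 130.6  30. ] dia px->mm 58.4 158.9 101.4
[[224 222 227 220 222 222 223 220 222 225 223 220]
 [223 223 221 220 224 224 224 223 225 223 224 222]
 [222 224 225 222  59  62  64  59 224 224 221 222]
 [221 221 222  52  56  60  56  59  59 217 222 222]
 [222 222  57  58  64  59  56  62  60  58 221 222]
 [218 224  62  62  62  62  56  57  59  58 222 220]
 [167 154  58  61  53  57  57  64  59  59 213 220]
 [158 155  61  58  61  60  53  59  62  57 224 220]
 [151 153  55  58  59  56  59  57  61  57 220 221]
 [152 155 153  58  59  61  53  56  60 221 220 222]
 [149 153 149 155  60  61  57  61 222 220 222 223]
 [156 155 150 150 212 219 221 221 222 224 223 221]]
```

The head shows as a clean circle 46 mm across almost straight below the camera: mill axis (482,132.5), which also explains the visible-surface readings from both sides (116 and 146). Gripping the head.

```bash
python3 -c "
from h import *
T=capture('top');m=masks_of('pepper_mill',T)
print([ray(T,(243.7,241.8),z).round(1) for z in (153,130)])"
python3 -m inch '[[[0.9,0,0],0.005,1],[[0.9,0,0],0,1],[[0.9,0,0],0,1],[[0.22,0,0],0,1],[[0,0,0],0,1]]' 30 >/dev/null
python3 -m inch '[[[0,0,0],0,1],[[0,0,0.9],0,1],[[0,0,0.9],0,1],[[0,0,0.9],0,1],[[0,0,0],0,1]]' |sed -n 2p
python3 - <<'E'
from h import *
go(482,132.5,95.5,0);c=capture("wrist")
m=[k for k in masks_of("pepper_mill",c) if hsv(c)[...,1][k["mask"]].mean()<120]
for k in m[:1]:
    ys,xs=np.nonzero(k["mask"]);print(xs.min(),xs.max(),ys.min(),ys.max(),xs.mean(),ray(c,((xs.min()+xs.max())/2,ys.mean()),115).round(1))
E
```

```text
[array([473.7, 123.1, 153. ]), array([477.5, 127.9, 130. ])]
tcp_pos: [479.4, 131.3, 191.4]
tcp [479.4 131.3 191.4] ydir 0.0 shift/25: [0.05 0.12 3.83] turn: 0.0 (rows 0.0 ) j6 0.15 t 46.2
293 354 196 277 323.96640625 [481.5 137.3 115. ]
```

```bash
python3 -m inch '[[[0.02,0.07,0.9],0,1],[[0,0,0.9],0,1],[[0,0,0.9],0,1],[[0,0,0.8],0,1],[[0,0,0.33],0,1]]' |sed -n '2p;4p'
python3 -m inch '[[[0,0,0],0,0],[[0,0,0],0,-0.1],[[0,0,0],0,-0.1],[[0,0,0],0,-0.1],[[0,0,0],0,-0.1]]' 30 >/dev/null
python3 -m inch '[[[0,0,0],0,-0.1],[[0,0,0],0,-0.1],[[0,0,0],0,-0.1],[[0,0,0],0,-0.1],[[0,0,0],0,-0.1]]'
```

```text
tcp_pos: [483.4, 132.9, 98.3]
wrist_force: [-1.0, -0.3, 0.0]
t: 47.53
tcp_pos: [483.4, 133.4, 99.1]
tcp_rot: [0.0, 0.707, 0.708, 0.0]
wrist_force: [-0.1, 0.5, 5.6]
opening: 44.2
grasp_force: 30.0
```

```bash
python3 -m inch '[[[0,0,-0.3],0,-0.1],[[0,0,-0.7],0,-0.1],[[0,0,-0.8],0,-0.1],[[0,0,-0.8],0,-0.1],[[0,0,-0.6],0,-0.1]]' | tail -3
python3 -m inch '[[[-0.3,0.5,0],0,-0.1],[[-0.5,0.8,0],0,-0.1],[[-0.7,0.8,0],0,-0.1],[[-0.9,0.8,0],0,-0.1],[[-0.9,0.8,0],0,-0.1]]' |tail -2
python3 -m inch '[[[-0.9,0.6,0],0,-0.1],[[-0.9,0.5,0],0,-0.1],[[-0.9,0.4,0],0,-0.1],[[-0.9,0.2,0],0,-0.1],[[-0.9,0.1,0],0,-0.1]]' >/dev/null
python3 -m inch '[[[-0.9,0,0],0,-0.1],[[-0.9,0,0],0,-0.1],[[-0.9,0,0],0,-0.1],[[-0.9,0,0],0,-0.1],[[-0.9,0,0],0,-0.1]]' >/dev/null
python3 -m inch '[[[-0.7,0,0],0,-0.1],[[-0.5,0,0],0,-0.1],[[-0.3,0,0],0,-0.1],[[0,0,0],0,-0.1],[[0,0,0],0,-0.1]]'
python3 - <<'E'
from h import *
go(621.5,-229,111,0);c=capture("wrist")
for t in("pepper_mill","hot_sauce","seasoning_block"):
    for m in masks_of(t,c)[:2]:
        ys,xs=np.nonzero(m["mask"]);print(t,m["confidence"].__round__(2),xs.min(),xs.max(),ys.min(),ys.max())
print(px(c,(621.5,-229,31.5)),px(c,(622.7,-143.5,31.5)),px(c,(621.5,-205,62)))
E
```

```text
wrist_force: [0.0, 0.6, -3.1]
opening: 44.3
grasp_force: 30.0
opening: 44.3
grasp_force: 30.0
t: 49.62
tcp_pos: [621.1, -211.2, 178.6]
tcp_rot: [-0.0, 0.707, 0.707, 0.0]
wrist_force: [0.0, 0.8, -0.8]
opening: 44.2
grasp_force: 30.0
tcp [ 621.1 -211.2  178.6] ydir 0.1 shift/25: [-0.71  0.02  2.7 ] turn: 0.0 (rows 0.0 ) j6 -0.42 t 49.6
pepper_mill 0.74 0 64 64 121
pepper_mill 0.58 276 364 215 337
hot_sauce 0.94 305 338 370 396
seasoning_block 0.69 256 385 87 336
[320.67340817 241.94158625] [322.17086595 152.86798366] [320.80522433 225.76689763]
```

```bash
python3 -m inch '[[[-0.4,0.02,0.2],0,-0.1],[[-0.23,0,0.6],0,-0.1],[[0,0,0.6],0,-0.1],[[0,0,0],0,-0.1],[[0,0,0],0,-0.1]]' |sed -n '2p;4p'
python3 -m inch '[[[0,0,0.2],0,-0.1],[[0,0,0],0,-0.1],[[0,0,0.1],0,-0.1],[[0,0,0],0,-0.1],[[0,0,0],0,-0.1]]' |sed -n '2p;4p'
python3 -m inch '[[[0,0,0.1],0,-0.1],[[0,0,0.1],0,-0.1],[[0,0,0.1],0,-0.1],[[0,0,0],0,-0.1],[[0,0,0],0,-0.1]]' |sed -n '2p;4p'
```

```text
tcp_pos: [621.2, -227.3, 143.2]
wrist_force: [0.7, -0.4, -1.4]
tcp_pos: [621.8, -227.3, 136.6]
wrist_force: [-0.0, -0.5, -1.6]
tcp_pos: [621.6, -227.3, 128.6]
wrist_force: [0.2, 1.0, -1.3]
```

Inside the well without force. Down to the floor.

```bash
python3 -m inch '[[[0,0,0.2],0,-0.1],[[0,0,0.15],0,-0.1],[[0,0,0.1],0,-0.1],[[0,0,0],0,-0.1],[[0,0,0],0,-0.1]]' |sed -n '2p;4p'
python3 -m inch '[[[0,0,0.08],0,-0.1],[[0,0,0],0,-0.1],[[0,0,0.05],0,-0.1],[[0,0,0],0,-0.1],[[0,0,0],0,-0.1]]' |sed -n '2p;4p'
python3 -m inch '[[[0,0,0.05],0,-0.1],[[0,0,0],0,-0.1],[[0,0,0],0,-0.1],[[0,0,0],0,-0.1],[[0,0,0],0,-0.1]]' |sed -n '2p;4p'
```

```text
tcp_pos: [621.6, -227.2, 117.4]
wrist_force: [0.3, -0.2, -2.4]
tcp_pos: [621.7, -227.3, 114.4]
wrist_force: [0.1, -0.0, -2.9]
tcp_pos: [621.7, -227.3, 113.1]
wrist_force: [0.5, -0.4, -0.9]
```

```bash
python3 -m inch '[[[0,0,0.05],0,-0.1],[[0,0,0],0,-0.1],[[0,0,0],0,-0.1],[[0,0,0],0,-0.1],[[0,0,0],0,-0.1]]' |sed -n '2p;4p'
python3 -m inch '[[[0,0,0.05],0,-0.1],[[0,0,0],0,-0.1],[[0,0,0],0,-0.1],[[0,0,0],0,-0.1],[[0,0,0],0,-0.1]]' |sed -n '2p;4p'
```

```text
tcp_pos: [621.7, -227.3, 111.9]
wrist_force: [-0.2, -0.1, -2.0]
tcp_pos: [622.0, -227.4, 111.2]
wrist_force: [-1.7, 1.2, 5.2]
```

```bash
python3 -m inch '[[[0,0,0],0,0.1],[[0,0,0],0,0.1],[[0,0,0],0,0.4],[[0,0,0],0,0.4],[[0,0,0],0,0.4]]' | tail -2
python3 -m inch '[[[0,0,-0.3],0,0.4],[[0,0,-0.8],0,0.5],[[0,0,-1],0,1],[[0,0,-1],0,1],[[0,0,-1],0,1]]' >/dev/null
python3 -m inch '[[[0.4,0,-0.7],0,1],[[0.95,-0.3,0],0,1],[[0.95,-0.3,0],0,1],[[0.95,-0.3,0],0,1],[[0.95,-0.3,0],0,1]]' >/dev/null
python3 -m inch '[[[0.95,-0.3,0],0,1],[[0.95,-0.3,0],0,1],[[0.95,-0.3,0],0,1],[[0.95,-0.3,0],0,1],[[0.95,-0.3,0],0,1]]' >/dev/null
python3 -m inch '[[[0.95,-0.3,0],0,1],[[0.95,-0.3,0],0,1],[[0.95,-0.3,0],0,1],[[0.95,-0.3,0],0,1],[[0.95,-0.3,0],0,1]]' >/dev/null
python3 -m inch '[[[0.95,-0.3,0],0,1],[[0.95,-0.3,0],0,1],[[0.95,-0.3,0],0,1],[[0.95,-0.3,0],0,1],[[0.95,-0.3,0],0,1]]' >/dev/null
python3 -m inch '[[[0.95,-0.3,0],0,1],[[0.95,-0.3,0],0,1],[[0,0,0],0,1],[[0,0,0],0,1],[[0,0,0],0,1]]'
cat > jar.py <<'E'
from h import *
go(465,385,27.5,0);c=capture("wrist");print("cam",np.linalg.inv(np.array(c["world_to_cam"]))[:3,3].round(1))
for k in masks_of("jar",c)[:1]:
    ys,xs=np.nonzero(k["mask"]);(x,y),r=cv2.minEnclosingCircle(np.argwhere(k["mask"])[:,::-1].astype(np.float32))
    print(xs.min(),xs.max(),ys.min(),ys.max(),r,ray(c,(x,y),73.5).round(1),"w",(ray(c,(xs.max(),y),73.5)-ray(c,(xs.min(),y),73.5))[0].round(1))
    h=hsv(c);lid=k["mask"]&(h[...,2]<95);ce,b=blob(lid);(x,y),r=cv2.minEnclosingCircle(np.argwhere(b)[:,::-1].astype(np.float32));print("lid",ce,x,y,r,ray(c,(x,y),73.5).round(1),ray(c,(x+r,y),73.5)[0]-ray(c,(x-r,y),73.5)[0])
E
python3 jar.py
```

```text
opening: 63.2
grasp_force: 0.0
t: 56.07
tcp_pos: [463.7, 281.0, 230.9]
tcp_rot: [0.0, 0.707, 0.708, 0.0]
wrist_force: [0.0, -0.2, -0.0]
opening: 91.2
grasp_force: 0.0
tcp [463.7 281.  230.9] ydir 0.1 shift/25: [4.16 0.06 8.14] turn: 0.001 (rows 0.0 ) j6 0.43 t 56.1
cam [462.9 363.3 421.7]
293 365 65 144 40.062660217285156 [470.6 390.9  73.5] w 65.8
lid [329.37334664 104.51709508] 329.5 104.61688232421875 38.7752685546875 [471.9 391.   73.5] 70.87923336401752
```

```bash
python3 -m inch '[[[0.9,0.04,0],0,1],[[0.8,0.04,0],0,1],[[0.8,0.05,0],0,1],[[0.7,0.05,0],0,1],[[0.5,0.05,0],0,1]]' >/dev/null
python3 -m inch '[[[0,0,0.4],0,1],[[0,0,0.8],0,1],[[0,0,0.8],0,1],[[0,0,0.8],0,1],[[0,0,0.6],0,1]]' >/dev/null
python3 -m inch '[[[0,0,0],0,1],[[0,0,0],0,1],[[0,0,0],0,1],[[0,0,0],0,1],[[0,0,0],0,1]]' |sed -n 2p
python3 jar.py; python3 -c "
from h import *
T=capture('top');print(ray(T,(123.3,253.3),86).round(1))"
```

```text
tcp_pos: [469.7, 373.9, 146.7]
tcp [469.7 373.9 146.7] ydir 0.1 shift/25: [ 0.44 -0.2   4.77] turn: 0.0 (rows 0.0 ) j6 0.57 t 57.4
cam [468.8 456.  337.5]
280 366 176 271 47.97039031982422 [471.9 392.6  73.5] w 65.5
lid [322.83574879 228.07194617] 322.7142028808594 227.76637268066406 43.93223190307617 [471.6 389.3  73.5] 67.10479342406478
[468.8 385.6  86. ]
```

Lid 65.5 mm wide at its given height, centre (471,389). Descend and grip.

```bash
python3 -m inch '[[[0.3,0.03,0.6],0,1],[[0.28,0.02,0.8],0,1],[[0,0,0.8],0,1],[[0,0,0.8],0,1],[[0,0,0.8],0,1]]' |sed -n '2p;4p'
python3 -m inch '[[[0,0,0.5],0,1],[[0,0,0.45],0,1],[[0,0,0],0,1],[[0,0,0],0,0.4],[[0,0,0],0,0.4]]' 30 |sed -n '2p;4p'
python3 -m inch '[[[0,0,0],0,0.4],[[0,0,0],0,0.4],[[0,0,0],0,0.4],[[0,0,0],0,0.4],[[0,0,0],0,0.4]]'
python3 -m inch '[[[0,0,0],0,0.4],[[0,0,0],0,0.4],[[0,0,-0.1],0,0.4],[[0,0,-0.4],0,0.4],[[0,0,-0.6],0,0.4]]'
```

```text
tcp_pos: [470.5, 388.5, 50.0]
wrist_force: [0.0, -0.6, -0.1]
tcp_pos: [470.9, 388.7, 27.7]
wrist_force: [-0.1, 0.6, 0.1]
t: 58.82
tcp_pos: [471.3, 388.7, 27.7]
tcp_rot: [0.0, 0.707, 0.708, 0.001]
wrist_force: [1.6, 0.8, 7.1]
opening: 64.8
grasp_force: 30.1
t: 59.23
tcp_pos: [469.2, 387.5, 53.9]
tcp_rot: [-0.0, 0.707, 0.708, -0.002]
wrist_force: [0.9, -0.9, -2.4]
opening: 65.0
grasp_force: 29.5
```

Jar is held and lifting. Check its seat in the fingers, then carry it over.

```bash
python3 -m inch '[[[0,0,-0.7],0,0.4],[[0,0,-0.7],0,0.4],[[0,0,-0.5],0,0.4],[[0,0,-0.2],0,0.4],[[0,0,0],0,0.4]]'
python3 - <<'E'
from h import *
c=capture("wrist");s=read_state();z=s["tcp_pos"][2]-27.7+73.5
for k in masks_of("jar",c)[:1]:
    lid=k["mask"]&(hsv(c)[...,2]<95);ce,b=blob(lid);ys,xs=np.nonzero(b);print(xs.min(),xs.max(),ys.min(),ys.max(),ys.mean())
    print(s["tcp_pos"].round(1),ray(c,((xs.min()+xs.max())/2,ys.min()),z).round(1),"expect y",s["tcp_pos"][1]+32.5)
E
```

```text
t: 59.65
tcp_pos: [470.7, 388.6, 108.3]
tcp_rot: [0.0, 0.707, 0.708, 0.001]
wrist_force: [-0.2, 0.2, -3.4]
opening: 65.1
grasp_force: 29.5
245 393 256 337 301.9286820105274
[470.3 388.3 107.2] [469.8 421.1 153. ] expect y 420.7649739432184
```

```bash
python3 -m inch '[[[-0.4,0,0],0,0.4],[[-0.7,0.1,0],0,0.4],[[-0.9,0.3,0],0,0.4],[[-0.95,0.3,0],0,0.4],[[-0.95,0.3,0],0,0.4]]' >/dev/null
python3 -m inch '[[[-0.95,0.3,0],0,0.4],[[-0.95,0.3,0],0,0.4],[[-0.95,0.3,0],0,0.4],[[-0.95,0.3,0],0,0.4],[[-0.95,0.3,0],0,0.4]]' >/dev/null
python3 -m inch '[[[-0.95,0.3,0],0,0.4],[[-0.95,0.3,0],0,0.4],[[-0.95,0.3,0],0,0.4],[[-0.95,0.3,0],0,0.4],[[-0.95,0.3,0],0,0.4]]' >/dev/null
python3 -m inch '[[[-0.95,0.3,0],0,0.4],[[-0.95,0.3,0],0,0.4],[[-0.95,0.3,0],0,0.4],[[-0.8,0.3,0],0,0.4],[[-0.6,0.2,0],0,0.4]]' >/dev/null
python3 -m inch '[[[-0.3,0,0],0,0.4],[[0,0,0],0,0.4],[[0,0,0],0,0.4],[[0,0,0],0,0.4],[[0,0,0],0,0.4]]'
python3 -c "
from h import *
go(622.5,-143.5,39.5,0)"
```

```text
t: 61.83
tcp_pos: [605.6, -59.2, 106.8]
tcp_rot: [-0.0, 0.706, 0.708, -0.0]
wrist_force: [1.1, 0.4, -3.0]
opening: 64.8
grasp_force: 29.5
tcp [605.6 -59.2 106.8] ydir 0.1 shift/25: [-3.37  0.67  2.69] turn: 0.001 (rows 0.0 ) j6 -0.2 t 61.8
```

```bash
python3 -m inch '[[[-0.5,0.1,0],0,0.4],[[-0.8,0.2,0],0,0.4],[[-0.8,0.2,0],0,0.4],[[-0.7,0.1,0],0,0.4],[[-0.4,0.07,0],0,0.4]]' >/dev/null
python3 -m inch '[[[-0.17,0,0],0,0.4],[[0,0,0.3],0,0.4],[[0,0,0.5],0,0.4],[[0,0,0.4],0,0.4],[[0,0,0],0,0.4]]' |sed -n '2p;4p'
python3 - <<'E'
from h import *
go(622.5,-143.5,39.5,0);c=capture("wrist");save(c,"w15")
H=hsv(c);m=((H[...,0]>5)&(H[...,0]<22)&(H[...,1]>120)&(H[...,2]>90)).astype(np.uint8)
ce,b=blob(m>0)
ys,xs=np.nonzero(b);print("brown",xs.min(),xs.max(),ys.min(),ys.max())
print("expected block far edge px",px(c,(566.5,-87.5,31.5)),px(c,(678.5,-90,31.5)))
for y in range(ys.min()-2,ys.max(),12):
    r=np.nonzero(b[y])[0]; print(y,r.min() if len(r) else None,r.max() if len(r) else None,len(r))
E
```

```text
tcp_pos: [621.3, -143.2, 74.4]
wrist_force: [-0.9, -1.3, -3.0]
tcp [ 621.3 -143.2   74.4] ydir 0.1 shift/25: [-0.02  0.05  1.4 ] turn: 0.001 (rows 0.0 ) j6 -0.32 t 62.7
brown 235 409 178 278
expected block far edge px [236.79976804 178.87808436] [408.82355985 183.21724128]
176 None None 0
188 235 409 175
200 236 408 173
212 236 407 172
224 237 406 170
236 237 405 165
248 238 404 147
260 239 403 86
272 266 402 13
```

The block's far edge shows exactly where my block pose predicts it (px 235–409, row 178). Lowering the jar.

```bash
python3 -m inch '[[[0,0.03,0.2],0,0.4],[[0,0,0.2],0,0.4],[[0,0,0.15],0,0.4],[[0,0,0],0,0.4],[[0,0,0],0,0.4]]' |sed -n '2p;4p'
python3 -m inch '[[[0,0,0.2],0,0.4],[[0,0,0.2],0,0.4],[[0,0,0.15],0,0.4],[[0,0,0],0,0.4],[[0,0,0],0,0.4]]' |sed -n '2p;4p'
python3 -m inch '[[[0,0,0.1],0,0.4],[[0,0,0],0,0.4],[[0,0,0.05],0,0.4],[[0,0,0],0,0.4],[[0,0,0],0,0.4]]' |sed -n '2p;4p'
```

```text
tcp_pos: [623.5, -144.5, 63.0]
wrist_force: [-0.3, -0.5, -3.9]
tcp_pos: [623.4, -144.5, 49.0]
wrist_force: [0.2, -0.7, -4.2]
tcp_pos: [623.6, -144.5, 45.6]
wrist_force: [-1.0, -0.0, -3.2]
```

```bash
python3 -m inch '[[[0,0,0.1],0,0.4],[[0,0,0],0,0.4],[[0,0,0.05],0,0.4],[[0,0,0],0,0.4],[[0,0,0],0,0.4]]' |sed -n '2p;4p'
python3 -m inch '[[[0,0,0.05],0,0.4],[[0,0,0],0,0.4],[[0,0,0],0,0.4],[[0,0,0],0,0.4],[[0,0,0],0,0.4]]' |sed -n '2p;4p'
```

```text
tcp_pos: [623.5, -144.5, 41.8]
wrist_force: [-0.3, 0.5, -3.6]
tcp_pos: [623.6, -144.5, 40.7]
wrist_force: [-0.5, -0.3, -3.5]
```

```bash
python3 -m inch '[[[0,0,0.05],0,0.4],[[0,0,0],0,0.4],[[0,0,0],0,0.4],[[0,0,0],0,0.4],[[0,0,0],0,0.4]]' |sed -n '2p;4p'
python3 -m inch '[[[0,0,0.03],0,0.4],[[0,0,0],0,0.4],[[0,0,0],0,0.4],[[0,0,0],0,0.4],[[0,0,0],0,0.4]]' |sed -n '2p;4p'
```

```text
tcp_pos: [623.8, -144.6, 39.7]
wrist_force: [-1.7, 1.0, 5.2]
tcp_pos: [623.8, -144.6, 39.6]
wrist_force: [-3.9, 1.3, 16.0]
```

Jar rests on the floor (39.7 as predicted). Release, raise, move aside and check everything.

```bash
python3 -m inch '[[[0,0,-0.03],0,0.4],[[0,0,0],0,0.9],[[0,0,0],0,0.9],[[0,0,0],0,0.9],[[0,0,0],0,0.9]]' | tail -2
python3 -m inch '[[[0,0,-0.3],0,1],[[0,0,-0.8],0,1],[[0,0,-1],0,1],[[0,0,-1],0,1],[[0,0,-1],0,1]]' >/dev/null
python3 -m inch '[[[0,0,-1],0,1],[[0,0,-1],0,1],[[0,0,-1],0,1],[[0,0,-1],0,1],[[0,-0.5,-1],0,1]]' >/dev/null
python3 -m inch '[[[-0.2,-0.9,0],0,1],[[-0.4,-0.9,0],0,1],[[-0.5,-0.9,0],0,1],[[-0.5,-0.9,0],0,1],[[-0.5,-0.9,0],0,1]]' >/dev/null
python3 -m inch '[[[0,-0.9,0],0,1],[[0,-0.9,0],0,1],[[0,-0.9,0],0,1],[[0,0,0],0,1],[[0,0,0],0,1]]'
cat > chk.py <<'E'
from h import *
c=capture("wrist");T=capture("top");S=capture("scene");save(c,"w16");save(T,"t16");save(S,"s16")
for t in("hot_sauce","pepper_mill","jar","tomato_tin","spice_jar"):
  for n,C in (("W",c),("T",T),("S",S)):
    print(n,t,[(round(b["confidence"],2),w(C,b["location"]).round()) for b in boxes_of(t,C)])
H=hsv(T)
for nm,P in (("blue",(611,220,22)),("red",(610,8,22))):
    for thr in (90,100,110,120): 
        ce,m=blob(H[...,2]>thr,px(T,P),12)
        if m is not None and m.sum()<4000: print(nm,thr,rect(T,m,22),m.sum())
E
python3 chk.py
```

```text
opening: 86.1
grasp_force: 0.0
t: 67.72
tcp_pos: [430.6, -197.3, 267.6]
tcp_rot: [0.0, 0.707, 0.707, 0.0]
wrist_force: [0.8, 0.3, 0.3]
opening: 90.9
grasp_force: 0.0
W hot_sauce [(0.87, array([ 615., -294.,   80.]))]
T hot_sauce []
S hot_sauce [(0.62, array([ 613., -308.,   93.])), (0.41, array([608., 218.,  21.])), (0.33, array([ 603., -151.,   86.]))]
W pepper_mill [(0.72, array([ 608., -220.,  136.])), (0.64, array([358., -95., 135.]))]
T pepper_mill [(0.83, array([369., 110., 136.]))]
S pepper_mill [(0.92, array([359.,  99.,  90.])), (0.86, array([ 338., -101.,   92.])), (0.75, array([ 603., -233.,  108.])), (0.31, array([ 578., -248.,   47.])), (0.16, array([608.,   5.,  19.]))]
W jar [(0.82, array([ 609., -140.,   98.]))]
T jar [(0.64, array([ 613., -144.,   99.]))]
S jar [(0.77, array([ 605., -149.,   85.]))]
W tomato_tin [(0.83, array([ 467., -358.,   41.]))]
T tomato_tin [(0.42, array([ 611., -136.,   43.]))]
S tomato_tin [(0.81, array([ 454., -385.,   68.]))]
W spice_jar [(0.89, array([ 472., -135.,   99.]))]
T spice_jar []
S spice_jar [(0.57, array([ 460., -138.,   71.]))]
blue 90 [609.3 219.4 102.1  73.4  98.2] 1429
blue 100 [609.2 219.7 100.   72.3  98.6] 1379
blue 110 [609.1 219.4  98.5  71.   98.5] 1339
blue 120 [608.8 219.6  95.9  70.   99.1] 1258
red 90 [604.4   7.8 103.6  77.   92.2] 1570
red 100 [604.4   8.1 101.1  75.9  92.1] 1512
red 110 [604.4   8.2 100.2  74.4  92. ] 1448
red 120 [604.6   7.9  98.6  72.4  92.5] 1392
```

All five show in their places, and the tin and spice jar read as at the start. Handing in.

```bash
python3 -c "
from cell import hand_in
print(hand_in())"
```

```text
the job is handed in; nothing more can be done
None
```

I placed all five items and handed the job in at about 68 s: both sachets on their own colours, and the bottle, mill and jar on the floors of their wells. The tin and spice jar read as at the start; the judge's result was not shown.

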